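Clamp a circuit board with the ratchet of a board vice

TASK

Clamp the circuit board in the board vice: flip the ratchet's small direction lever over to its closing side, away from the board, then swing the handle back and forth until the moving jaw has pushed the board against the fixed jaw and holds it firmly. Stop as soon as the handle pulls clearly harder than it did while the jaw ran free, because tightening further would crack the board, and let go of the handle. Do not touch the board, and leave the things around the vice where they are.

Things in the scene. Friction and masses are not known exactly. Their poses are not given: they have to be found in the camera images.
- vice: board vice fixed to the bench: grey base plate 270 x 150 x 10 mm, from x -225 to +45 mm, y -75 to +75 mm. Origin: at bench height under the upright ratchet spindle. y points roughly away from the robot, x to its right (within 0.25 rad). The ratchet head stands over the origin; the board lies on rests between two jaws at x about -200 to -90 mm.
- spindle (a point): point on the spindle axis at mid height of the ratchet's toothed wheel, 69 mm above the bench (axes as the vice). Wheel: 68 mm over its 20 teeth, z 65 to 73 mm; nut on top to z 83. Below it the handle's round plate (86 mm, z 57 to 63) and a head plate 84 x 90 mm, z 50 to 56, on the housing.
- fixed_jaw: fixed aluminium jaw at the far left end of the vice (seen from the robot), 130 mm wide (y), top at z 44 mm. Origin: in the plane of its aluminium face, at bench height; x axis points to the moving jaw. On that face sits a black rubber backing strip, 120 x 16 mm, locked anywhere from 0 to 6 mm proud of it (differs each time, not measured); the board comes to rest against the strip.
- moving_jaw: moving jaw between board and ratchet, 120 mm wide, top at z 45 mm, with a stiff sprung pad (30 N/mm). Origin: in its clamping face, at bench height; x points away from the fixed jaw. Closes 12 mm per rad of anticlockwise wheel turn, stays where left. At the start 15 to 27 mm short of holding the board (2 to 4 strokes). Good clamping force: 15 to 70 N; over 90 N the board cracks.
- board: loose green circuit board with components, 110 x 135 mm, 2 mm thick, about 0.17 kg, lying on the rests of the vice some mm off the fixed jaw; components rise to 51 mm above the bench. Origin: centre of the board, 2 mm below its underside; x is the 110 mm direction that is clamped.
- selector (a joint): direction lever (rad) on the handle; its upright pin is 58 mm from the spindle on the handle's centre line, the lever points back to the spindle. -0.5: tab on the board's side, ratchet drives clockwise, opens the jaw. +0.5: tab on the other side (right), drives anticlockwise, closes (over +0.3 counts). Stays where left; 2 to 3 N at the tab moves it; over 6 N at its stop swings the handle.
- tab (a point): centre of the direction lever's upright steel tab, 24 mm from the lever's pin, 89.5 mm above the bench. The tab is 7 mm thick (the way it swings), 14 mm long (along the lever), and stands from the lever's top at z 79 up to z 101 mm. Axes: x along the lever from tab to pin, y across it, toward the board's side. It travels 23 mm from stop to stop.
- handle (a joint): handle angle about the spindle (rad), positive anticlockwise from above, stops at -0.55 and +0.55; at 0 it points along the vice's +y. Lever on the closing side: knob toward the board's side (positive, left) turns the wheel; back (negative, right) it only clicks over the teeth. One tooth is 0.314 rad; up to one tooth of the next swing is empty.
- knob (a point): centre of the handle's upright round black knob, 130 mm from the spindle, 20 mm diameter, z 71 to 112 mm (this point z 91); handle bar below it 16 mm wide, top at z 69. It turns in a light grip. Pull at the knob in motion: about 1.5 N back or empty, 6 N with the jaw running free, 8 N at 20 N of clamping force, 10 N at 40 N, 11.5 N at 60 N (1 to 2 N less read at a halt). From contact to 60 N it moves 22 mm.
- spool: bystander: spool of solder wire, 74 x 62 mm, 76 mm high, standing; origin at the centre of its underside. Leave alone.
- cutter: bystander: flush cutter lying flat, 112 x 43 x 11 mm; origin at the centre of its underside. Leave alone.
- cleaner: bystander: round black tip cleaner cup with brass wool, 64 mm wide, 37 mm high; origin at the centre of its underside. Leave alone.
- tray: bystander: small open black parts tray, 64 x 90 x 24 mm; origin at the centre of its underside. Leave alone.
- driver: bystander: screwdriver with a grey handle lying flat, 161 x 22 x 24 mm; origin at the centre of its underside. Leave alone.
There are look-alikes about, which are no part of the job. Of the things that look like the board, the largest one is meant.

How it is judged:
On the way, in this order (a step that is already met when the one before it is completed fails the run):
1. the direction lever is flipped over to its closing side (value of joint selector above 0.3 rad), for 0.2 s.
2. the ratchet has brought the jaw up so that the board is held between both jaws with at least 15 N (contact force between moving_jaw and board above 15 N and contact force between fixed_jaw and board above 10 N), for 0.2 s.
At the end, for the whole second after the job is handed in: The direction lever stands on its closing side (over +0.3 rad); the board lies flat (within 0.06 rad) and at its height on the rests (origin at z 19 to 30 mm), at rest, clamped between both jaws: the moving jaw presses it with 15 to 70 N and the fixed jaw with over 10 N; the handle is at rest (all of step 2 and value of joint selector above 0.3 rad and contact force between moving_jaw and board below 70 N and angle between board's own z axis and vertical below 0.06 rad and height (world z) of board between 0.019 and 0.03 m and linear speed of board below 0.01 m/s and velocity of joint handle between -0.05 and 0.05 rad/s); the robot touches nothing.
It fails at once if the moving jaw presses the board with more than 90 N (contact force between moving_jaw and board above 90 N).
It fails at once if the robot touches the board with more than 2 N (contact force between any of the fingers, the arm and board above 2 N).
It fails at once if a bystander (spool, cutter, tip cleaner, tray, screwdriver) is moved by more than 30 mm (distance of any of spool, cutter, cleaner, tray, driver from where it was at the start of the episode above 0.03 m).
It also fails if it takes over 72 s, if anything falls off the work surface, if the arm or the gripper's body presses on something with over 40 N, if the wrist force passes 120 N, or if a joint passes its speed limit or range.

ROBOT

A 7-joint arm with a two-finger parallel gripper is mounted at the origin on the work surface; the furniture and walls round the work are solid. World frame = base frame: x ahead of the robot, y to its left, z up, the work surface at z = 0. Lengths are in m, angles in rad, forces in N, time in s.
With the tool pointing down it reaches from about 0.4 to 0.85 m from the base axis. Payload 4.5 kg.
Tool frame: the origin (TCP) lies on the centre line of the jaws, within the pads' length; the fingertips stand 11 mm ahead of it and the grasp point (between the pads) lies 8 mm behind it; z points along the fingers, x is the direction in which the jaws open and shut, and the axes are right-handed (so a half turn about z gives the same grasp; the last joint's range is limited). The gripper opens to 88 mm and grips with 3 to 60 N. Pads are 18 mm wide; open, the fingers measure 123 mm over their backs; the gripper's body (75 mm by 187 mm) begins 45 mm behind the grasp point.
Start: joints at [1.232, 0.689, -0.195, 1.565, 0.157, 0.902, -0.215], TCP at [0.228, -0.582, 0.25] pointing down, gripper open.
Joint ranges: [-3.01, 3.01], [-0.46, 2.08], [-1.47, 1.51], [0.13, 2.56], [-1, 4.14], [0.04, 2.09], [-2.66, 2.66]. Speed limits (rad/s): [2.57, 2.57, 3.14, 3.14, 3.14, 3.14, 3.14].

INTERFACE

Orientations are given as a unit quaternion [x, y, z, w].
In Python, from plant import r, vision, order, nets gives the robot as it stands.
- The arm moves only by the tool send_rows, never from a script. Its argument "series" is a list of rows, each an object with "delta_pos": the shift along the tool's x, y, z in cm, a list of three; "turn": the turn about the tool's z in degrees; "jaw": the closure, from 0 (fully open) to 1 (shut). In form: [{"delta_pos": [x, y, z], "turn": turn, "jaw": jaw}, ...]. A call has 1 to 8 rows; each row is the pose to reach, as a shift and turn from the pose commanded when the call began, along the tool's axes at that moment; what a row does not reach only later rows make up. A row lasts 1/12 s, in which the tool goes at most 41.7 mm and 7.16 degrees, less where a joint would pass 70% of its speed; a pose out of reach is approached as far as the arm can. A call with a gripper value outside its range is refused whole. The fingers move at their own pace and stop on an object; "force" is the grip in N (left out, the last holds). Time passes only in rows, so rows that repeat a pose let the fingers close. It gives the time, the measured TCP pose, the force and the opening at its end, in the units of the state.
- r.get_state(): the state, without advancing time (a new reading comes with each control period).
- vision.snapshot(name): name is "scene" or "top" or "wrist"; returns the picture (420x560x3 uint8, blue, green, red); there is no depth.
- vision.camera_params(name): a dict with "intrinsics" (3x3 intrinsics, pixels), "extrinsics" (4x4, takes a point from world to camera coordinates). Camera axes: x right, y down, z forward; pixel columns grow to the right and rows downward; lengths in m; the calibration is good to about 2 mm. The wrist camera is an equidistant fisheye: a pixel r from the principal point sees the ray r / f radians off the axis. A picture is of the moment at which its call begins: read the wrist's pose just before it. camera_params takes no time and is no camera call; for the wrist camera it gives the pose at the moment of the call.
- order.finish_job(): hands the job in, once; it reports no verdict.
Trained networks look in the newest picture that a camera, given by its name, has taken for a name from the list of things; names that differ only in an ending like _2 or _b are one class to them, and where a whole thing is asked for, a point or a joint stands for the part that bears it (a point fixed in the world has none). Each returns a list of dicts, best first, with "score" (0 to 1); they miss things now and then, are a little off and sometimes report something else, mostly with a low value. They report only what shows in the picture. A call takes as long as a camera call. They do not tell look-alikes from the thing itself.
- nets.boxes_of(camera, label): "location" ([row, column] as shares, 0 to 1, of the picture: columns of its width, rows of its height, amid what is visible of it).
- nets.trace(camera, label): "region" (420x560 bool, what is visible of it) and "location" ([row, column] as shares, 0 to 1, of the picture: columns of its width, rows of its height, amid what is visible of it).
The state is a dict: "clock": time; "q": joint angles; "qd": joint speeds; "joint_torque": joint torques, N m; "tool_pos": TCP position; "eef_rot": TCP orientation; "contact_force": force on the tool from outside, world axes, zero at the start; "moment": the same for the moment, N m; "opening": opening from 0.0 (shut) to 1.0 (fully open).
Only numpy, scipy, OpenCV 4.12 (cv2) and the standard library are available. Lean on these libraries where they do the work, as an engineer would, in place of code of your own. Each camera call takes 0.05 s, during which the arm holds its last target.

## Working session

There is one attempt and no reset: what is moved stays moved. The work goes in short steps, Python scripts to look and compute and a tool call to move; the robot and the scene stay as the last step left them, time stands still between calls to the robot, and variables do not carry over. Pictures are saved under pics/ and viewed, and the job is handed in when it is done.

Besides the shell and the picture viewer there is one more tool, called after "Call:" by a JSON object that holds its "fn" and its "kwargs", one argument or row to a line. send_rows: Moves the arm, as the interface text tells. Its arguments: {"type":"object","properties":{"series":{"type":"array"},"force":{"type":"number"}},"required":["series"]}

```bash
ls; mkdir -p pics
cat > h.py <<'E'
import numpy as np, cv2
from plant import r, vision, order, nets
from scipy.spatial.transform import Rotation as R
def cam(n):
    p=vision.camera_params(n); return np.array(p["intrinsics"]),np.array(p["extrinsics"])
def ray(K,E,u,v,fish=False):
    x=(u-K[0,2])/K[0,0]; y=(v-K[1,2])/K[1,1]
    if fish:
        t=np.hypot(x,y); d=np.array([x/t*np.sin(t),y/t*np.sin(t),np.cos(t)]) if t>0 else np.array([0,0,1.])
    else: d=np.array([x,y,1.])
    Rm=E[:3,:3]; c=-Rm.T@E[:3,3]; return c,Rm.T@d
def atz(K,E,u,v,z,fish=False):
    c,d=ray(K,E,u,v,fish); return c+d*(z-c[2])/d[2]
def proj(K,E,P,fish=False):
    q=E[:3,:3]@np.array(P)+E[:3,3]
    if fish:
        t=np.arctan2(np.hypot(q[0],q[1]),q[2]); n=np.hypot(q[0],q[1])+1e-12
        return np.array([K[0,0]*t*q[0]/n+K[0,2],K[1,1]*t*q[1]/n+K[1,2]])
    return np.array([K[0,0]*q[0]/q[2]+K[0,2],K[1,1]*q[1]/q[2]+K[1,2]])
E
python3 - <<'E'
from h import *
s=r.get_state(); print({k:np.round(v,3) for k,v in s.items()})
for n in ["scene","top","wrist"]:
    K,E=cam(n); im=vision.snapshot(n); cv2.imwrite(f"pics/{n}0.png",im); print(n,K.round(1).tolist(),E.round(3).tolist())
    for l in ["knob","tab","spindle","handle","selector","board","fixed_jaw","moving_jaw"]:
        print(l,[(round(d["score"],2),round(d["location"][1]*560,1),round(d["location"][0]*420,1)) for d in nets.boxes_of(n,l)][:4])
E
```

```text
pics
{'clock': np.float64(0.0), 'q': array([ 1.232,  0.69 , -0.195,  1.566,  0.157,  0.902, -0.215]), 'qd': array([ 0.   , -0.   , -0.   , -0.001,  0.002, -0.001, -0.001]), 'joint_torque': array([-0.0000e+00, -5.2756e+01, -1.2670e+00, -1.5342e+01, -5.3000e-02,
        7.0000e-03,  0.0000e+00]), 'tool_pos': array([ 0.227, -0.582,  0.249]), 'eef_rot': array([ 0.826, -0.564, -0.001, -0.   ]), 'contact_force': array([0.705, 0.048, 1.045]), 'moment': array([-0.018, -0.003,  0.008]), 'opening': np.float64(0.996)}
scene [[409.2, 0.0, 281.9], [0.0, 409.2, 210.2], [0.0, 0.0, 1.0]] [[-0.701, -0.714, 0.006, 0.408], [-0.543, 0.528, -0.653, 0.221], [0.463, -0.46, -0.758, 1.239], [0.0, 0.0, 0.0, 1.0]]
knob [(0.86, 302.7, 172.9)]
tab []
spindle [(0.73, 306.5, 198.7)]
handle [(0.74, 301.9, 174.5)]
selector [(0.23, 365.9, 176.3)]
board [(0.97, 293.4, 209.5), (0.88, 214.1, 321.6), (0.64, 284.4, 317.5)]
fixed_jaw [(0.62, 282.6, 228.9)]
moving_jaw [(0.57, 304.9, 199.6)]
top [[503.4, 0.0, 282.3], [0.0, 503.4, 215.2], [0.0, 0.0, 1.0]] [[0.02, -1.0, 0.002, 0.14], [-0.982, -0.02, -0.189, 0.469], [0.189, 0.002, -0.982, 1.354], [0.0, 0.0, 0.0, 1.0]]
knob [(0.91, 352.0, 197.9)]
tab [(0.41, 353.0, 200.4)]
spindle [(0.93, 340.9, 222.1), (0.25, 196.2, 196.5), (0.19, 304.0, 225.3)]
handle [(0.98, 352.3, 204.8), (0.49, 212.2, 266.9)]
selector [(0.47, 349.7, 196.7), (0.29, 416.0, 245.1)]
board [(0.82, 203.7, 305.9), (0.81, 152.2, 261.1)]
fixed_jaw [(0.81, 280.7, 227.9), (0.4, 413.3, 246.2)]
moving_jaw [(0.91, 330.2, 219.1)]
wrist [[325.2, 0.0, 279.9], [0.0, 325.2, 211.4], [0.0, 0.0, 1.0]] [[0.364, -0.931, 0.002, -0.625], [-0.894, -0.349, 0.281, -0.038], [-0.261, -0.104, -0.96, 0.389], [0.0, 0.0, 0.0, 1.0]]
knob []
tab []
spindle []
handle []
selector []
board []
fixed_jaw []
moving_jaw []
```

View pics/scene0.png

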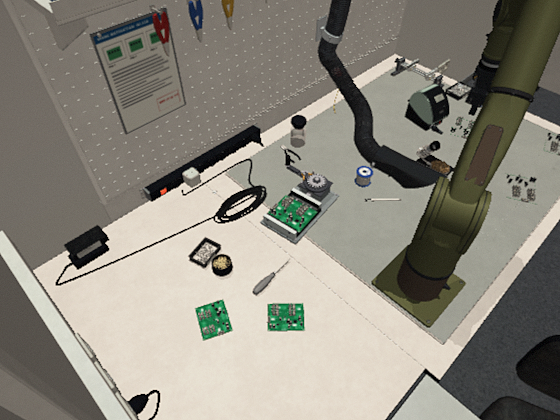

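View pics/top0.png

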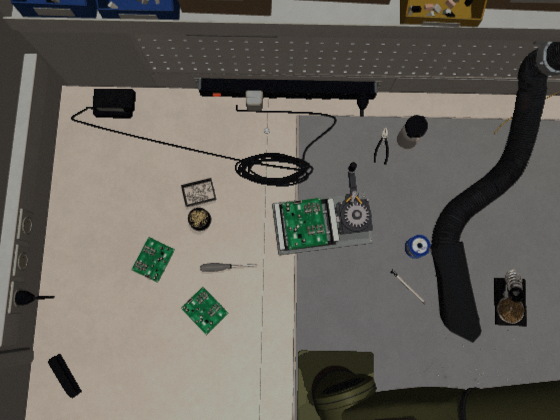

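Run:
```python
import cv2
a=cv2.imread('pics/top0.png')[150:290,240:400]; cv2.imwrite('pics/top0z.png',cv2.resize(a,None,fx=4.2,fy=4.2,interpolation=cv2.INTER_CUBIC))
a=cv2.imread('pics/scene0.png')[130:270,220:400]; cv2.imwrite('pics/scene0z.png',cv2.resize(a,None,fx=4.2,fy=4.2,interpolation=cv2.INTER_CUBIC))
```

```text
(no output)
```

View pics/top0z.png

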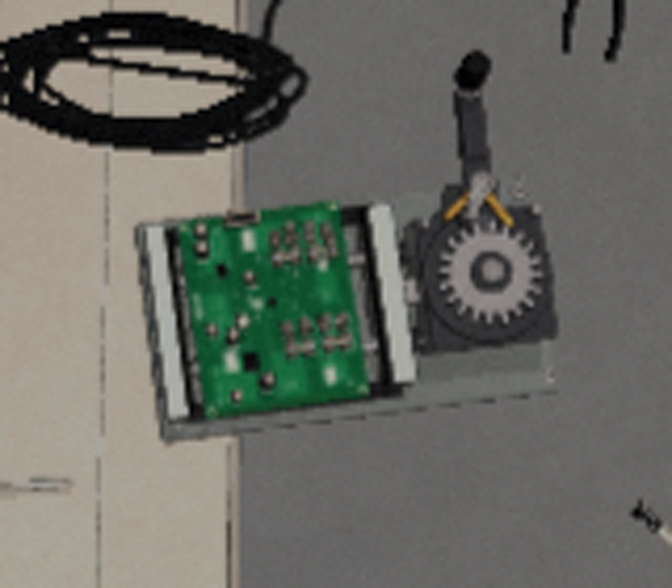

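View pics/scene0z.png

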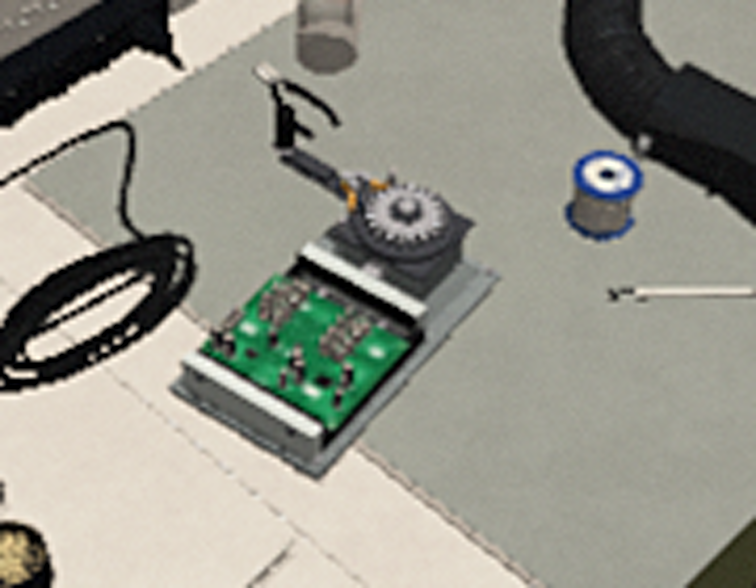

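Top view: knob at about (352.6, 167), wheel centre at (356.7, 214.5), and the lever tab is on the wheel side. A fume hose sits between the arm and the vice, so I'll compute positions and hose clearance.

Run:
```python
from h import *
Kt,Et=cam("top");Ks,Es=cam("scene")
k=atz(Kt,Et,352.6,166.7,.112); s=atz(Kt,Et,356.7,214.5,.083)
print("knob",k,"spin",s,np.hypot(*(k-s)[:2]))
# scene checks
print("knob scene",atz(Ks,Es,220+287/4.2,130+110/4.2,.112),"spin",atz(Ks,Es,220+405/4.2,130+205/4.2,.083))
for q in [(280,190-40),(395,155)]: pass
def tri(a,b):
    c1,d1=ray(Kt,Et,*a);c2,d2=ray(Ks,Es,*b)
    A=np.c_[d1,-d2];t=np.linalg.lstsq(A,c2-c1,rcond=None)[0]
    p=c1+d1*t[0];q=c2+d2*t[1];return ((p+q)/2).round(3),np.linalg.norm(p-q).round(3)
print("hose: nozzle mid",tri((455,290),(410,165)))
print("nozzle start",tri((447,240),(385,155)))
print("bend",tri((545,55),(330,35)))
print("nozzle end", tri((462,335),(445,180)))
for p in [(180+0,0)]: pass
# corner rows of jaws top view
z=lambda u,v,h: atz(Kt,Et,240+u/4.2,150+v/4.2,h).round(4)
print("fixed jaw inner", z(165,228,.044),z(187,418,.044)," moving inner",z(370,207,.045),z(393,382,.045), "mov right", z(392,205,.045), z(413,380,.045))
print("base", z(165,440,.01),z(552,392,.01))
```

```text
knob [ 0.59045065 -0.03680276  0.112     ] spin [ 0.46527381 -0.05111729  0.083     ] 0.12599265268560916
knob scene [ 0.58755888 -0.03551135  0.112     ] spin [ 0.4607216  -0.04628694  0.083     ]
hose: nozzle mid (array([ 0.263, -0.298,  0.117]), np.float64(0.008))
nozzle start (array([ 0.382, -0.299,  0.091]), np.float64(0.039))
bend (array([ 0.801, -0.462,  0.331]), np.float64(0.012))
nozzle end (array([ 0.145, -0.313,  0.12 ]), np.float64(0.022))
fixed jaw inner [0.4976 0.1589 0.044 ] [0.371  0.1418 0.044 ]  moving inner [0.5145 0.0228 0.045 ] [0.3973 0.0074 0.045 ] mov right [0.5161 0.0082 0.045 ] [ 0.3989 -0.0057  0.045 ]
base [0.3601 0.1561 0.01  ] [ 0.3977 -0.1028  0.01  ]
```

Run:
```python
import cv2
a=cv2.imread('pics/scene0.png')[0:230,280:560]; cv2.imwrite('pics/scene0h.png',cv2.resize(a,None,fx=2.6,fy=2.6,interpolation=cv2.INTER_CUBIC))
a=cv2.imread('pics/wrist0.png');
```

```text
(no output)
```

View pics/scene0h.png

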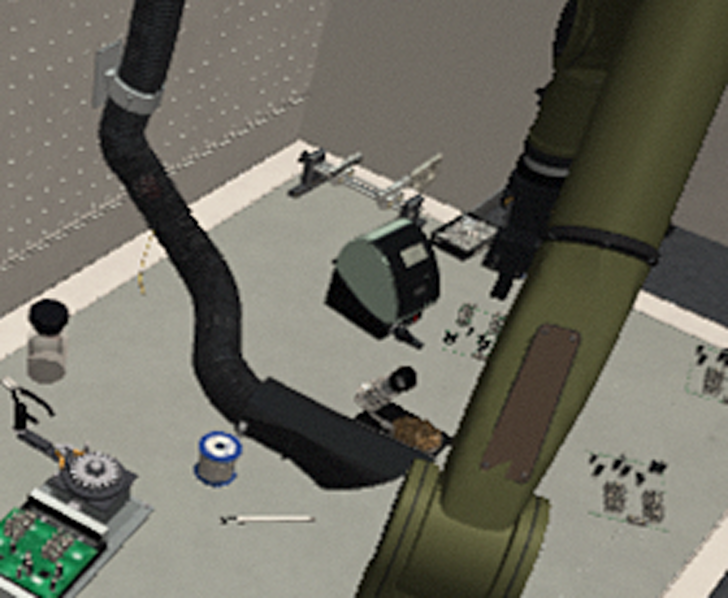

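View pics/wrist0.png

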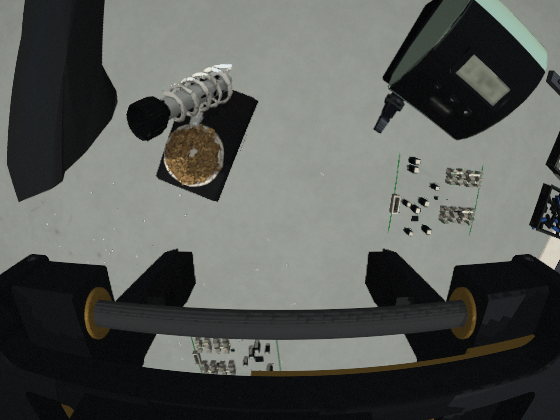

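```bash
cat >> h.py <<'E'
def todelta(P,yaw=None):
    "world target -> tool delta cm; yaw = desired tool x yaw deg -> turn"
    s=r.get_state(); Rm=R.from_quat(s["eef_rot"]).as_matrix(); d=Rm.T@(np.array(P)-s["tool_pos"])*100
    cy=np.degrees(np.arctan2(Rm[1,0],Rm[0,0])); t=None if yaw is None else (cy-yaw+180)%360-180
    return d.round(2).tolist(), None if t is None else round(t,2)
E
python3 - <<'E'
from h import *
for P in [(.228,-.582,.42),(.36,-.30,.42),(.40,-.06,.40)]: print(P,todelta(P,-82.5))
Kt,Et=cam("top");Ks,Es=cam("scene")
# hose check: candidate correspondences
for a,b in [((510,190),(363,115)),((490,210),(368,135)),((455,240),(400,150)),((475,330),(440,175))]:
    c1,d1=ray(Kt,Et,*a);c2,d2=ray(Ks,Es,*b);t=np.linalg.lstsq(np.c_[d1,-d2],c2-c1,rcond=None)[0];p=c1+d1*t[0];q=c2+d2*t[1];print(p.round(3),q.round(3))
E
```

```text
(0.228, -0.582, 0.42) ([0.01, -0.03, -17.03], np.float64(13.86))
(0.36, -0.3, 0.42) ([-21.45, -22.6, -17.03], np.float64(13.86))
(0.4, -0.06, 0.4) ([-42.34, -35.06, -15.03], np.float64(13.86))
[ 0.541 -0.468  0.088] [ 0.573 -0.446  0.086]
[ 0.496 -0.433  0.034] [ 0.516 -0.42   0.033]
[ 0.395 -0.299  0.124] [ 0.326 -0.332  0.125]
[ 0.167 -0.348  0.102] [ 0.167 -0.348  0.102]
```

Call:
{"fn": "send_rows", "kwargs": {
  "series": [
    {"delta_pos": [0, 0, -4], "turn": 0, "jaw": 0},
    {"delta_pos": [0, 0, -8], "turn": 0, "jaw": 0},
    {"delta_pos": [0, 0, -12], "turn": 0, "jaw": 0},
    {"delta_pos": [0, 0, -16], "turn": 0, "jaw": 0},
    {"delta_pos": [-2, -2, -17], "turn": 4, "jaw": 0},
    {"delta_pos": [-4.5, -4.5, -17], "turn": 8, "jaw": 0},
    {"delta_pos": [-7, -7, -17], "turn": 12, "jaw": 0},
    {"delta_pos": [-9.5, -9.5, -17], "turn": 14, "jaw": 0}
  ]
}}

```text
clock: 2.02
tool_pos: [0.2819, -0.4577, 0.4201]
eef_rot: [0.75, -0.662, 0.001, 0.0]
contact_force: [0.8, 0.4, -1.1]
opening: 1.004
```

Run:
```python
from h import *
s=r.get_state();print(s["clock"],s["tool_pos"],s["q"].round(2) if hasattr(s["q"],'round') else s["q"],s["contact_force"])
for P in [(.36,-.30,.42),(.42,-.06,.36)]: print(P,todelta(P,-82.5))
```

```text
2.0167 [ 0.28188161 -0.45765545  0.42013059] [ 1.04  0.4  -0.17  1.56  0.07  1.19 -0.59] [ 0.78663073  0.4325468  -1.06681752]
(0.36, -0.3, 0.42) ([-14.67, -9.71, 0.01], np.float64(-0.37))
(0.42, -0.06, 0.36) ([-37.75, -18.64, 5.99], np.float64(-0.37))
```

Call:
{"fn": "send_rows", "kwargs": {
  "series": [
    {"delta_pos": [-3, -2, 0], "turn": 0, "jaw": 0},
    {"delta_pos": [-6, -4, 0], "turn": 0, "jaw": 0},
    {"delta_pos": [-9, -6, 0], "turn": 0, "jaw": 0},
    {"delta_pos": [-12, -8, 0], "turn": 0, "jaw": 0},
    {"delta_pos": [-15, -10, 0], "turn": 0, "jaw": 0},
    {"delta_pos": [-18.5, -11.5, 0], "turn": 0, "jaw": 0},
    {"delta_pos": [-22, -13, 0], "turn": 0, "jaw": 0},
    {"delta_pos": [-25.5, -14, 0], "turn": 0, "jaw": 0}
  ]
}}

```text
clock: 2.68
tool_pos: [0.3885, -0.1861, 0.4199]
eef_rot: [0.751, -0.66, 0.0, -0.0]
contact_force: [0.6, -0.7, 0.9]
opening: 0.997
```

Call:
{"fn": "send_rows", "kwargs": {
  "series": [
    {"delta_pos": [-3.5, -1, 0], "turn": 0, "jaw": 0.3},
    {"delta_pos": [-7, -2, 2], "turn": 0, "jaw": 0.6},
    {"delta_pos": [-10, -3.5, 4], "turn": 0, "jaw": 1},
    {"delta_pos": [-12, -4.5, 6], "turn": 0, "jaw": 1},
    {"delta_pos": [-12, -4.5, 9], "turn": 0, "jaw": 1},
    {"delta_pos": [-12, -4.5, 12], "turn": 0, "jaw": 1},
    {"delta_pos": [-12, -4.5, 12], "turn": 0, "jaw": 1}
  ]
}}

```text
clock: 3.27
tool_pos: [0.4139, -0.0629, 0.2961]
eef_rot: [0.752, -0.66, -0.004, 0.003]
contact_force: [-0.3, -0.4, 0.2]
opening: 0.493
```

Run:
```python
from h import *
s=r.get_state();print(s["clock"],s["tool_pos"],s["contact_force"])
K,E=cam("wrist");im=vision.snapshot("wrist");cv2.imwrite("pics/w1.png",im);np.savez("w1.npz",K=K,E=E)
for l in ["knob","tab","spindle","selector"]:
    print(l,[(round(d["score"],2),round(d["location"][1]*560,1),round(d["location"][0]*420,1)) for d in nets.boxes_of("wrist",l)][:3])
```

```text
3.2667 [ 0.41385685 -0.06288868  0.29607603] [-0.29016309 -0.38687317  0.17184741]
knob [(0.96, 276.4, 102.3), (0.5, 170.9, 133.6), (0.49, 224.3, 133.7)]
tab [(0.78, 269.8, 87.2)]
spindle [(0.71, 258.4, 128.2), (0.29, 271.7, 88.1)]
selector [(0.8, 271.3, 87.7), (0.24, 276.8, 100.7)]
```

View pics/w1.png

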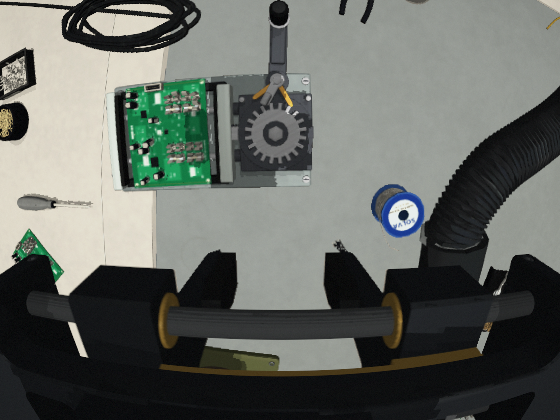

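Run:
```python
from h import *
im=cv2.imread("pics/w1.png")[0:180,200:340];cv2.imwrite("pics/w1z.png",cv2.resize(im,None,fx=4.2/1.3,fy=4.2/1.3,interpolation=cv2.INTER_CUBIC))
```

```text
(no output)
```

View pics/w1z.png

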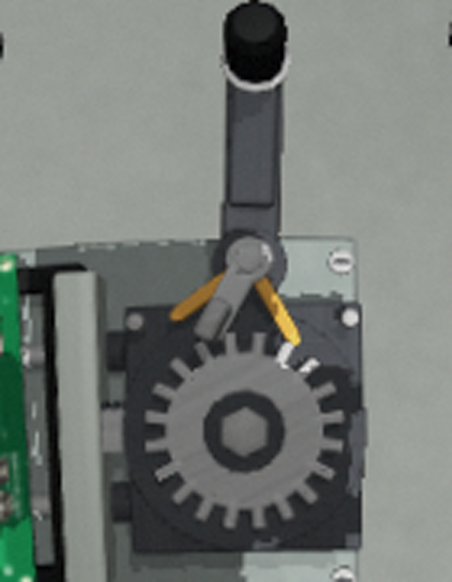

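Run:
```python
from h import *
d=np.load("w1.npz");K,E=d["K"],d["E"]
f=452/140
g=lambda u,v,z:atz(K,E,200+u/f,v/f,z,True)
print("cam",-E[:3,:3].T@E[:3,3])
s=g(245,430,.083);k=g(253,25,.112);p=g(250,255,.08);t=g(215,318,.101)
for n,q in zip(["spin","knob","pin","tab"],(s,k,p,t)): print(n,q.round(4),np.hypot(*(q-s)[:2]).round(4))
mj=[g(53,280,.045),g(60,560,.045)];print("jaw",[m.round(4) for m in mj])
a=np.arctan2(k[1]-s[1],k[0]-s[0]);a2=np.arctan2(p[1]-s[1],p[0]-s[0]);print(np.degrees([a,a2]))
# predict
for a in np.radians([7.,7.5]):
  u=np.array([np.cos(a),np.sin(a)]);pin=s[:2]+.058*u
  for sel in(-.5,.5):
    # selector -.5: tab toward board (left = +y world)
    b=a+np.pi+sel; tb=pin+.024*np.array([np.cos(b),np.sin(b)]);print(np.degrees(a),sel,tb.round(4))
```

```text
cam [ 0.48685054 -0.05341306  0.43061975]
spin [ 0.468  -0.0513  0.083 ] 0.0
knob [ 0.5958 -0.0373  0.112 ] 0.1286
pin [ 0.5262 -0.0453  0.08  ] 0.0585
tab [ 0.5027 -0.0377  0.101 ] 0.0373
jaw [array([0.5134, 0.0257, 0.045 ]), array([0.4094, 0.012 , 0.045 ])]
[6.22802355 5.85348159]
7.0 -0.5 [ 0.5033 -0.0354]
7.0 0.5 [ 0.5061 -0.0582]
7.499999999999999 -0.5 [ 0.5031 -0.0351]
7.499999999999999 0.5 [ 0.5061 -0.0579]
```

Run:
```python
from h import *
for P in [(.503,-.002,.16),(.503,-.002,.099)]: print(P,todelta(P,-82.5))
```

```text
(0.503, -0.002, 0.16) ([-5.06, -9.15, 14.16], np.float64(-0.2))
(0.503, -0.002, 0.099) ([-5.06, -9.13, 20.26], np.float64(-0.2))
```

Call:
{"fn": "send_rows", "kwargs": {
  "series": [
    {"delta_pos": [-1.5, -3, 2], "turn": 0, "jaw": 1},
    {"delta_pos": [-3, -6, 5], "turn": 0, "jaw": 1},
    {"delta_pos": [-5, -9, 8], "turn": 0, "jaw": 1},
    {"delta_pos": [-5.1, -9.1, 11], "turn": 0, "jaw": 1},
    {"delta_pos": [-5.1, -9.1, 14], "turn": 0, "jaw": 1},
    {"delta_pos": [-5.1, -9.1, 14], "turn": 0, "jaw": 1}
  ]
}}

```text
clock: 4.02
tool_pos: [0.4992, -0.0009, 0.1565]
eef_rot: [0.751, -0.66, -0.002, 0.002]
contact_force: [-0.2, -0.3, -0.2]
opening: 0.006
```

Run:
```python
from h import *
print(r.get_state()["opening"],r.get_state()["contact_force"],todelta((.503,-.002,.099),-82.5))
K,E=cam("wrist");im=vision.snapshot("wrist");cv2.imwrite("pics/w2.png",im);np.savez("w2.npz",K=K,E=E)
cv2.imwrite("pics/w2z.png",cv2.resize(im[60:320,150:420],None,fx=2.2,fy=2.2))
```

```text
0.00635051071807191 [-0.24707504 -0.33853405 -0.22110549] ([0.16, -0.4, 5.75], np.float64(-0.09))
```

View pics/w2z.png

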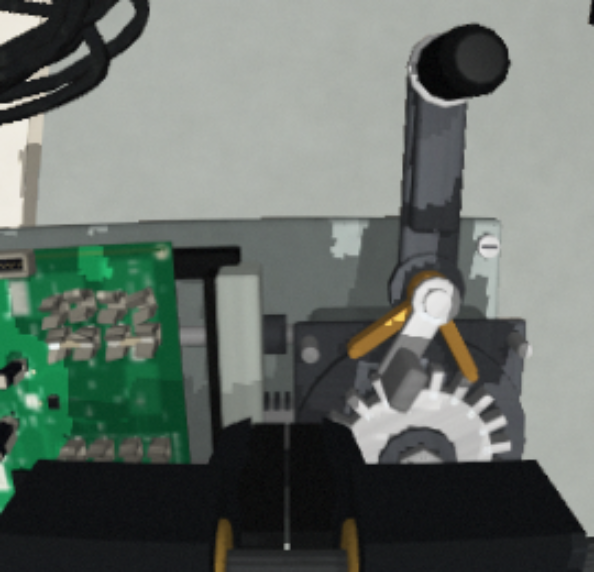

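The closed fingers are left of the tab, which shows at zoom pixel (405, 380). Next I lower and push right.

Call:
{"fn": "send_rows", "kwargs": {
  "series": [
    {"delta_pos": [0, -0.4, 2], "turn": 0, "jaw": 1},
    {"delta_pos": [0, -0.4, 4], "turn": 0, "jaw": 1},
    {"delta_pos": [0, -0.4, 5.8], "turn": 0, "jaw": 1},
    {"delta_pos": [0, -0.4, 5.8], "turn": 0, "jaw": 1},
    {"delta_pos": [0, -0.4, 5.8], "turn": 0, "jaw": 1}
  ]
}}

```text
clock: 4.48
tool_pos: [0.5057, -0.0013, 0.1036]
eef_rot: [0.751, -0.661, 0.001, -0.001]
contact_force: [-0.2, 0.0, 0.0]
opening: 0.004
```

Call:
{"fn": "send_rows", "kwargs": {
  "series": [
    {"delta_pos": [0.5, 0, 0], "turn": 0, "jaw": 1},
    {"delta_pos": [1.0, 0, 0], "turn": 0, "jaw": 1},
    {"delta_pos": [1.5, 0, 0], "turn": 0, "jaw": 1},
    {"delta_pos": [2.0, 0, 0], "turn": 0, "jaw": 1},
    {"delta_pos": [2.4, 0, 0], "turn": 0, "jaw": 1},
    {"delta_pos": [2.6, 0, 0], "turn": 0, "jaw": 1}
  ]
}}

```text
clock: 4.98
tool_pos: [0.5078, -0.027, 0.102]
eef_rot: [0.751, -0.661, -0.0, 0.0]
contact_force: [-1.9, 2.5, 1.5]
opening: 0.004
```

Run:
```python
from h import *
s=r.get_state();print(s["tool_pos"],s["contact_force"])
im=vision.snapshot("wrist");cv2.imwrite("pics/w3z.png",cv2.resize(im[60:320,150:420],None,fx=2.2,fy=2.2))
```

```text
[ 0.50776945 -0.02702075  0.10196197] [-1.87893127  2.53285413  1.4869074 ]
```

View pics/w3z.png

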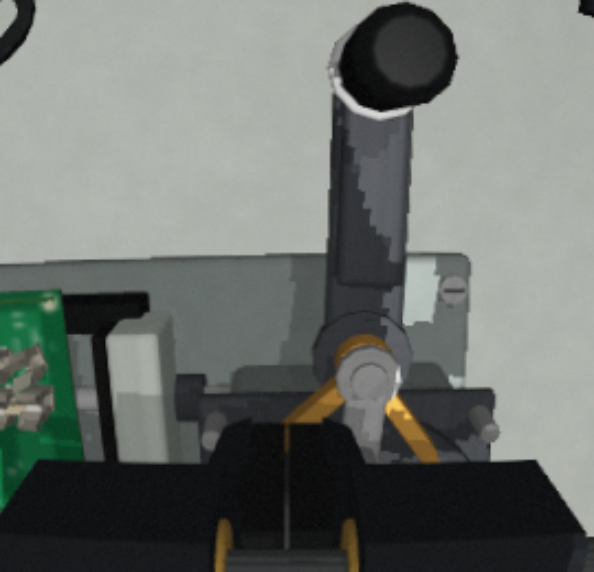

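The lever is about at mid-travel with 2.5 N on the tool. I'll push further.

Call:
{"fn": "send_rows", "kwargs": {
  "series": [
    {"delta_pos": [0.3, 0, 0], "turn": 0, "jaw": 1},
    {"delta_pos": [0.6, 0, 0], "turn": 0, "jaw": 1},
    {"delta_pos": [0.9, 0, 0], "turn": 0, "jaw": 1},
    {"delta_pos": [1.1, 0, 0], "turn": 0, "jaw": 1},
    {"delta_pos": [1.2, 0, 0], "turn": 0, "jaw": 1}
  ]
}}

```text
clock: 5.45
tool_pos: [0.5097, -0.0378, 0.1016]
eef_rot: [0.751, -0.66, -0.0, -0.0]
contact_force: [-2.4, 5.4, 0.3]
opening: 0.006
```

Run:
```python
from h import *
im=vision.snapshot("wrist");cv2.imwrite("pics/w4z.png",cv2.resize(im[60:320,150:420],None,fx=2.2,fy=2.2))
```

```text
(no output)
```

View pics/w4z.png

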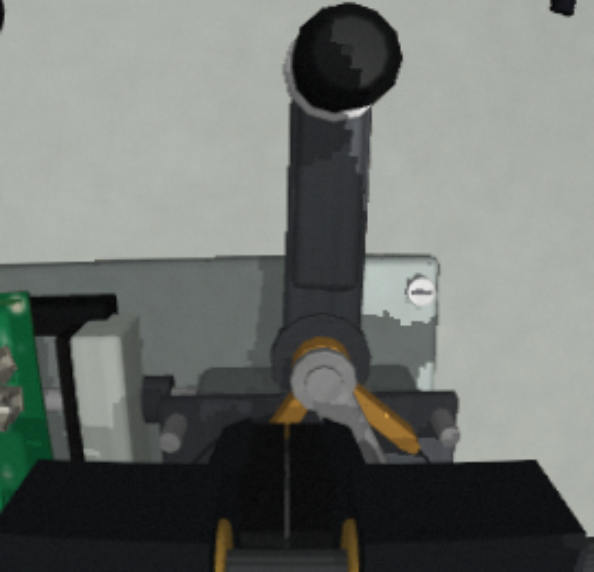

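Force has risen to 5.4 N, so the lever is at its stop. I'll back off, rise and check.

Call:
{"fn": "send_rows", "kwargs": {
  "series": [
    {"delta_pos": [0.1, 0, 0], "turn": 0, "jaw": 1},
    {"delta_pos": [-0.6, 0, 0], "turn": 0, "jaw": 1},
    {"delta_pos": [-1.5, 0, 0], "turn": 0, "jaw": 1},
    {"delta_pos": [-1.5, 0, -2], "turn": 0, "jaw": 1},
    {"delta_pos": [-1.5, 0, -6], "turn": 0, "jaw": 1},
    {"delta_pos": [-1.0, 2, -10], "turn": 0, "jaw": 0.8},
    {"delta_pos": [0, 4, -12], "turn": 0, "jaw": 0.5},
    {"delta_pos": [0, 4, -12], "turn": 0, "jaw": 0.5}
  ]
}}

```text
clock: 6.17
tool_pos: [0.4683, -0.0461, 0.2254]
eef_rot: [0.75, -0.661, 0.002, 0.0]
contact_force: [-1.1, 0.6, -1.0]
opening: 0.21
```

Run:
```python
from h import *
s=r.get_state();print(s["tool_pos"],s["contact_force"],s["opening"])
K,E=cam("wrist");im=vision.snapshot("wrist");np.savez("w5.npz",K=K,E=E);cv2.imwrite("pics/w5.png",im);cv2.imwrite("pics/w5z.png",cv2.resize(im[0:220,150:420],None,fx=2.5,fy=2.5,interpolation=cv2.INTER_CUBIC))
```

```text
[ 0.46830557 -0.04613001  0.22535699] [-1.09033261  0.62295803 -1.03868703] 0.21004867900609037
```

View pics/w5z.png

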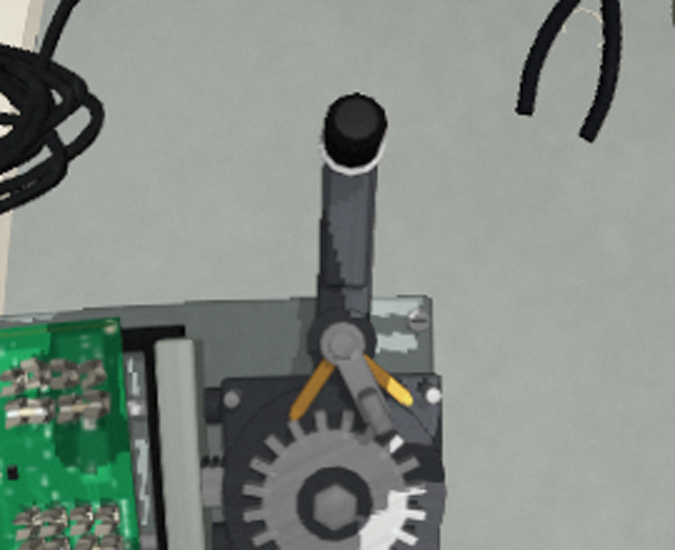

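Lever now points to the right at about +0.47 rad. Next the knob, whose top is at zoom pixel (357, 118).

Run:
```python
from h import *
d=np.load("w5.npz");K,E=d["K"],d["E"]
g=lambda u,v,z:atz(K,E,150+u/2.5,v/2.5,z,True)
s=g(336,507,.083);k=g(357,118,.112);p=g(343,342,.08)
for n,q in zip(["spin","knob","pin"],(s,k,p)): print(n,q.round(4),np.hypot(*(q-s)[:2]).round(4))
print(np.degrees(np.arctan2(k[1]-s[1],k[0]-s[0])))
mj=[g(158,340,.045),g(163,548,.045)];print([m.round(4) for m in mj])
for z in (.2,.098): print(todelta((k[0],k[1],z),-83))
```

```text
spin [ 0.4684 -0.0508  0.083 ] 0.0
knob [ 0.5971 -0.0402  0.112 ] 0.1292
pin [ 0.526  -0.0459  0.08  ] 0.0578
4.702422317850746
[array([0.5171, 0.0247, 0.045 ]), array([0.4327, 0.0157, 0.045 ])]
([1.12, -12.71, 2.41], np.float64(0.21))
([1.1, -12.68, 12.61], np.float64(0.21))
```

Call:
{"fn": "send_rows", "kwargs": {
  "series": [
    {"delta_pos": [0.3, -3, 0], "turn": 0, "jaw": 0.5},
    {"delta_pos": [0.6, -6.5, 0], "turn": 1, "jaw": 0.5},
    {"delta_pos": [0.9, -10, 1], "turn": 2, "jaw": 0.5},
    {"delta_pos": [1.1, -12.7, 3], "turn": 2, "jaw": 0.5},
    {"delta_pos": [1.1, -12.7, 6], "turn": 2, "jaw": 0.5},
    {"delta_pos": [1.1, -12.7, 8.5], "turn": 2, "jaw": 0.5},
    {"delta_pos": [1.1, -12.7, 8.5], "turn": 2, "jaw": 0.5}
  ]
}}

```text
clock: 6.8
tool_pos: [0.5941, -0.0374, 0.1305]
eef_rot: [0.74, -0.673, -0.004, 0.004]
contact_force: [-0.6, -0.3, 0.3]
opening: 0.499
```

Run:
```python
from h import *
s=r.get_state();print(s["tool_pos"],s["contact_force"],s["opening"],todelta((.5973,-.0402,.090),-85))
im=vision.snapshot("wrist");cv2.imwrite("pics/w6.png",im)
```

```text
[ 0.59413476 -0.03741681  0.13050865] [-0.61348095 -0.31906048  0.33423557] 0.4989813481405394 ([0.31, -0.33, 4.05], np.float64(0.43))
```

View pics/w6.png

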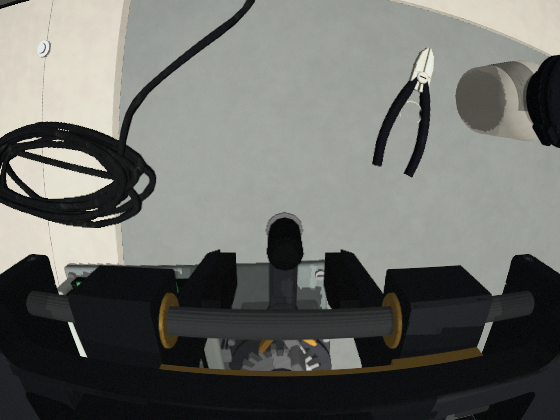

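Call:
{"fn": "send_rows", "kwargs": {
  "series": [
    {"delta_pos": [0.2, -0.3, 2], "turn": 0, "jaw": 0.5},
    {"delta_pos": [0.3, -0.3, 4], "turn": 0, "jaw": 0.5},
    {"delta_pos": [0.3, -0.3, 4], "turn": 0, "jaw": 0.5},
    {"delta_pos": [0.3, -0.3, 4], "turn": 0, "jaw": 0.7},
    {"delta_pos": [0.3, -0.3, 4], "turn": 0, "jaw": 1},
    {"delta_pos": [0.3, -0.3, 4], "turn": 0, "jaw": 1},
    {"delta_pos": [0.3, -0.3, 4], "turn": 0, "jaw": 1},
    {"delta_pos": [0.3, -0.3, 4], "turn": 0, "jaw": 1}
  ],
  "force": 15
}}

```text
clock: 7.52
tool_pos: [0.6015, -0.0404, 0.0982]
eef_rot: [0.739, -0.673, 0.001, -0.001]
contact_force: [0.2, 0.7, 6.5]
opening: 0.219
```

```bash
cat >> h.py <<'E'
S=np.array([.4684,-.0509])
def status():
    s=r.get_state();p=np.array(s["tool_pos"]);Rm=R.from_quat(s["eef_rot"]).as_matrix()
    phi=np.degrees(np.arctan2(p[1]-S[1],p[0]-S[0]));rad=np.hypot(*(p[:2]-S))
    t=np.array([-np.sin(np.radians(phi)),np.cos(np.radians(phi))]);f=np.array(s["contact_force"])
    yaw=np.degrees(np.arctan2(Rm[1,0],Rm[0,0]))
    print("t",s["clock"],"p",p.round(4),"phi",phi.round(2),"rad",rad.round(4),"yaw",yaw.round(2),"F",f.round(2),"Ftan(resist +)",round(float(-f[:2]@t),2),"Frad",round(float(f[:2]@np.array([t[1],-t[0]])),2),"open",round(float(s["opening"]),3))
    return phi,yaw
def arc(phi0,phi1,n,yaw0,R_=.130):
    "rows from commanded pose at phi0 (tool yaw yaw0) along arc to phi1"
    y=np.radians(yaw0);X=np.array([np.cos(y),np.sin(y)]);Y=np.array([np.sin(y),-np.cos(y)])
    P=lambda a:S+R_*np.array([np.cos(np.radians(a)),np.sin(np.radians(a))])
    for i in range(1,n+1):
        a=phi0+(phi1-phi0)*i/n;d=(P(a)-P(phi0))*100
        print('{"delta_pos": [%.2f, %.2f, 0], "turn": %.1f, "jaw": 1}'%(d@X,d@Y,-(a-phi0)),end=", ")
    print()
E
python3 - <<'E'
from h import *
phi,yaw=status(); arc(phi,-20,8,yaw)
E
```

```text
t 7.5167 p [ 0.6015 -0.0404  0.0982] phi 4.49 rad 0.1335 yaw -84.64 F [0.24 0.67 6.48] Ftan(resist +) -0.65 Frad 0.3 open 0.219
{"delta_pos": [0.69, 0.03, 0], "turn": 3.1, "jaw": 1}, {"delta_pos": [1.39, 0.10, 0], "turn": 6.1, "jaw": 1}, {"delta_pos": [2.07, 0.20, 0], "turn": 9.2, "jaw": 1}, {"delta_pos": [2.75, 0.34, 0], "turn": 12.2, "jaw": 1}, {"delta_pos": [3.42, 0.51, 0], "turn": 15.3, "jaw": 1}, {"delta_pos": [4.09, 0.72, 0], "turn": 18.4, "jaw": 1}, {"delta_pos": [4.74, 0.97, 0], "turn": 21.4, "jaw": 1}, {"delta_pos": [5.37, 1.25, 0], "turn": 24.5, "jaw": 1},
```

Call:
{"fn": "send_rows", "kwargs": {
  "series": [
    {"delta_pos": [0, 0.3, 0], "turn": 0, "jaw": 1},
    {"delta_pos": [0, 0.3, 0], "turn": 0, "jaw": 1}
  ]
}}

```text
clock: 7.68
tool_pos: [0.6014, -0.0404, 0.0983]
eef_rot: [0.739, -0.673, 0.003, -0.004]
contact_force: [5.0, 1.6, 2.1]
opening: 0.221
```

Run:
```python
from h import *
status();print(r.get_state()["moment"])
```

```text
t 7.6833 p [ 0.6014 -0.0404  0.0983] phi 4.51 rad 0.1334 yaw -84.63 F [4.98 1.56 2.08] Ftan(resist +) -1.16 Frad 5.08 open 0.221
[ 0.23473338 -1.19977093 -0.0246606 ]
```

Call:
{"fn": "send_rows", "kwargs": {
  "series": [
    {"delta_pos": [0, -0.25, 0], "turn": 0, "jaw": 1},
    {"delta_pos": [0, -0.25, 0], "turn": 0, "jaw": 1}
  ],
  "force": 12
}}

```text
clock: 7.85
tool_pos: [0.6015, -0.0405, 0.0982]
eef_rot: [0.739, -0.673, 0.001, -0.001]
contact_force: [1.3, 0.7, 7.6]
opening: 0.223
```

Run:
```python
from h import *
phi,yaw=status(); arc(phi,-19,8,yaw,.132)
```

```text
t 7.85 p [ 0.6015 -0.0405  0.0982] phi 4.47 rad 0.1335 yaw -84.64 F [1.34 0.66 7.6 ] Ftan(resist +) -0.56 Frad 1.39 open 0.223
{"delta_pos": [0.68, 0.03, 0], "turn": 2.9, "jaw": 1}, {"delta_pos": [1.35, 0.09, 0], "turn": 5.9, "jaw": 1}, {"delta_pos": [2.02, 0.19, 0], "turn": 8.8, "jaw": 1}, {"delta_pos": [2.68, 0.32, 0], "turn": 11.7, "jaw": 1}, {"delta_pos": [3.34, 0.48, 0], "turn": 14.7, "jaw": 1}, {"delta_pos": [3.98, 0.68, 0], "turn": 17.6, "jaw": 1}, {"delta_pos": [4.62, 0.91, 0], "turn": 20.5, "jaw": 1}, {"delta_pos": [5.24, 1.17, 0], "turn": 23.5, "jaw": 1},
```

Call:
{"fn": "send_rows", "kwargs": {
  "series": [
    {"delta_pos": [0.68, 0.03, -0.2], "turn": 2.9, "jaw": 1},
    {"delta_pos": [1.35, 0.09, -0.3], "turn": 5.9, "jaw": 1},
    {"delta_pos": [2.02, 0.19, -0.3], "turn": 8.8, "jaw": 1},
    {"delta_pos": [2.68, 0.32, -0.3], "turn": 11.7, "jaw": 1},
    {"delta_pos": [3.34, 0.48, -0.3], "turn": 14.7, "jaw": 1},
    {"delta_pos": [3.98, 0.68, -0.3], "turn": 17.6, "jaw": 1},
    {"delta_pos": [4.62, 0.91, -0.3], "turn": 20.5, "jaw": 1},
    {"delta_pos": [5.24, 1.17, -0.3], "turn": 23.5, "jaw": 1}
  ]
}}

```text
clock: 8.52
tool_pos: [0.594, -0.0943, 0.0987]
eef_rot: [-0.585, 0.811, -0.0, 0.001]
contact_force: [6.2, 1.2, -9.0]
opening: 0.221
```

Run:
```python
from h import *
status()
K,E=cam("wrist");im=vision.snapshot("wrist");cv2.imwrite("pics/w7.png",im)
im=vision.snapshot("top");cv2.imwrite('pics/top7z.png',cv2.resize(im[150:290,240:400],None,fx=4.2,fy=4.2,interpolation=cv2.INTER_CUBIC))
```

```text
t 8.5167 p [ 0.594  -0.0943  0.0987] phi -19.06 rad 0.1329 yaw -108.37 F [ 6.19  1.16 -8.96] Ftan(resist +) -3.12 Frad 5.47 open 0.221
```

View pics/w7.png

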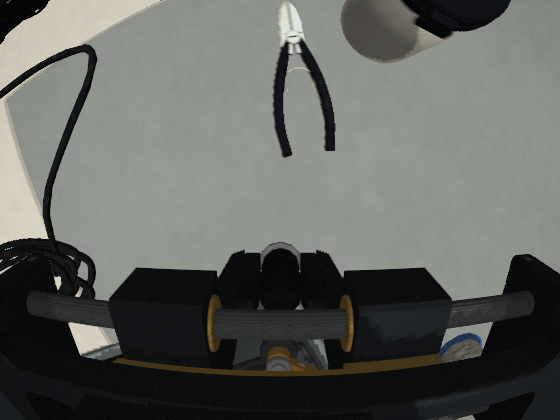

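View pics/top7z.png

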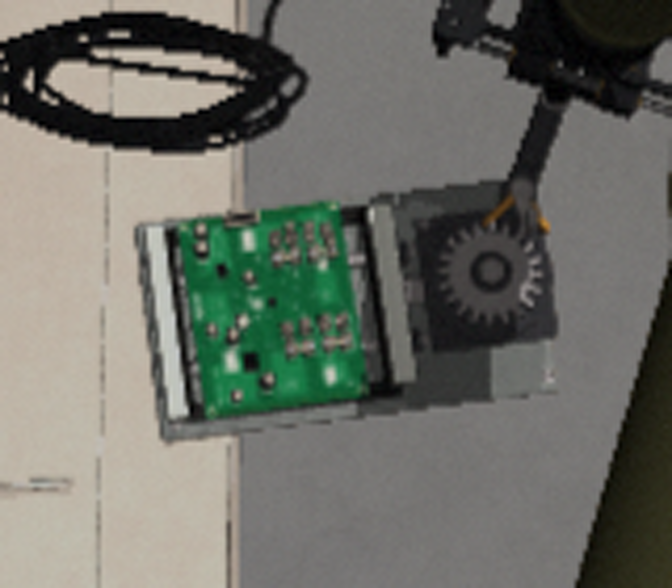

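The handle followed to phi -19. Small radial and z preload show up, so I correct those and go a bit further back, to -22.

Run:
```python
from h import *
phi,yaw=status(); arc(phi,-22,1,yaw,.1335); 
# outward radial in tool axes at this pose: -y
print("from -22:");arc(-22,2,8,-111.5,.1335);arc(2,26,8,-87.5,.1335)
```

```text
t 8.6167 p [ 0.5933 -0.0961  0.0987] phi -19.89 rad 0.1328 yaw -108.37 F [  5.35  -2.22 -12.49] Ftan(resist +) 0.27 Frad 5.79 open 0.219
{"delta_pos": [0.49, 0.02, 0], "turn": 2.1, "jaw": 1}, 
from -22:
{"delta_pos": [-0.70, 0.01, 0], "turn": -3.0, "jaw": 1}, {"delta_pos": [-1.40, 0.06, 0], "turn": -6.0, "jaw": 1}, {"delta_pos": [-2.09, 0.15, 0], "turn": -9.0, "jaw": 1}, {"delta_pos": [-2.78, 0.27, 0], "turn": -12.0, "jaw": 1}, {"delta_pos": [-3.46, 0.42, 0], "turn": -15.0, "jaw": 1}, {"delta_pos": [-4.13, 0.62, 0], "turn": -18.0, "jaw": 1}, {"delta_pos": [-4.79, 0.84, 0], "turn": -21.0, "jaw": 1}, {"delta_pos": [-5.44, 1.11, 0], "turn": -24.0, "jaw": 1}, 
{"delta_pos": [-0.70, 0.01, 0], "turn": -3.0, "jaw": 1}, {"delta_pos": [-1.40, 0.06, 0], "turn": -6.0, "jaw": 1}, {"delta_pos": [-2.09, 0.15, 0], "turn": -9.0, "jaw": 1}, {"delta_pos": [-2.78, 0.27, 0], "turn": -12.0, "jaw": 1}, {"delta_pos": [-3.46, 0.42, 0], "turn": -15.0, "jaw": 1}, {"delta_pos": [-4.13, 0.62, 0], "turn": -18.0, "jaw": 1}, {"delta_pos": [-4.79, 0.84, 0], "turn": -21.0, "jaw": 1}, {"delta_pos": [-5.44, 1.11, 0], "turn": -24.0, "jaw": 1},
```

Call:
{"fn": "send_rows", "kwargs": {
  "series": [
    {"delta_pos": [0.25, -0.1, 0.2], "turn": 1, "jaw": 1},
    {"delta_pos": [0.45, -0.12, 0.2], "turn": 2, "jaw": 1},
    {"delta_pos": [0.45, -0.12, 0.2], "turn": 2, "jaw": 1}
  ]
}}

```text
clock: 8.87
tool_pos: [0.5926, -0.0984, 0.0984]
eef_rot: [-0.573, 0.82, 0.0, -0.0]
contact_force: [0.1, -0.1, 3.9]
opening: 0.223
```

Run:
```python
from h import *
phi,yaw=status();
```

```text
t 8.8667 p [ 0.5926 -0.0984  0.0984] phi -20.95 rad 0.1329 yaw -110.14 F [ 0.13 -0.08  3.93] Ftan(resist +) 0.03 Frad 0.15 open 0.223
```

Call:
{"fn": "send_rows", "kwargs": {
  "series": [
    {"delta_pos": [-0.7, 0, -0.05], "turn": -3, "jaw": 1},
    {"delta_pos": [-1.4, 0.05, -0.05], "turn": -6, "jaw": 1},
    {"delta_pos": [-2.1, 0.15, -0.05], "turn": -9, "jaw": 1},
    {"delta_pos": [-2.8, 0.25, -0.05], "turn": -12, "jaw": 1},
    {"delta_pos": [-3.45, 0.4, -0.05], "turn": -15, "jaw": 1},
    {"delta_pos": [-4.1, 0.6, -0.05], "turn": -18, "jaw": 1},
    {"delta_pos": [-4.8, 0.85, -0.05], "turn": -21, "jaw": 1},
    {"delta_pos": [-5.45, 1.1, -0.05], "turn": -24, "jaw": 1}
  ]
}}

```text
clock: 9.53
tool_pos: [0.6014, -0.047, 0.0984]
eef_rot: [0.731, -0.683, 0.002, 0.002]
contact_force: [2.0, -4.7, 0.2]
opening: 0.22
```

Run:
```python
from h import *
phi,yaw=status();
```

```text
t 9.5333 p [ 0.6014 -0.047   0.0984] phi 1.68 rad 0.133 yaw -86.1 F [ 2.   -4.67  0.19] Ftan(resist +) 4.73 Frad 1.87 open 0.22
```

Resistance about 4.7 N, jaw running free. Continuing the stroke.

Call:
{"fn": "send_rows", "kwargs": {
  "series": [
    {"delta_pos": [-0.7, 0, 0], "turn": -3, "jaw": 1},
    {"delta_pos": [-1.4, 0.05, 0], "turn": -6, "jaw": 1},
    {"delta_pos": [-2.1, 0.15, 0], "turn": -9, "jaw": 1},
    {"delta_pos": [-2.8, 0.25, 0], "turn": -12, "jaw": 1}
  ]
}}

```text
clock: 9.87
tool_pos: [0.5978, -0.0191, 0.0984]
eef_rot: [0.798, -0.603, 0.002, 0.001]
contact_force: [3.9, -4.7, -0.7]
opening: 0.224
```

Run:
```python
from h import *
phi,yaw=status();
```

```text
t 9.8667 p [ 0.5978 -0.0191  0.0984] phi 13.79 rad 0.1332 yaw -74.1 F [ 3.91 -4.69 -0.7 ] Ftan(resist +) 5.48 Frad 2.68 open 0.224
```

Call:
{"fn": "send_rows", "kwargs": {
  "series": [
    {"delta_pos": [-0.7, 0, 0], "turn": -3, "jaw": 1},
    {"delta_pos": [-1.4, 0.05, 0], "turn": -6, "jaw": 1},
    {"delta_pos": [-2.1, 0.15, 0], "turn": -9, "jaw": 1},
    {"delta_pos": [-2.8, 0.25, 0], "turn": -12, "jaw": 1}
  ]
}}

```text
clock: 10.2
tool_pos: [0.5883, 0.0076, 0.0984]
eef_rot: [0.857, -0.516, 0.002, 0.001]
contact_force: [4.8, -3.8, -2.2]
opening: 0.223
```

Run:
```python
from h import *
phi,yaw=status(); 
im=vision.snapshot("top");cv2.imwrite('pics/top8z.png',cv2.resize(im[150:290,240:400],None,fx=4.2,fy=4.2,interpolation=cv2.INTER_CUBIC))
```

```text
t 10.2 p [0.5883 0.0076 0.0984] phi 25.99 rad 0.1334 yaw -62.09 F [ 4.8  -3.84 -2.19] Ftan(resist +) 5.56 Frad 2.63 open 0.223
```

View pics/top8z.png

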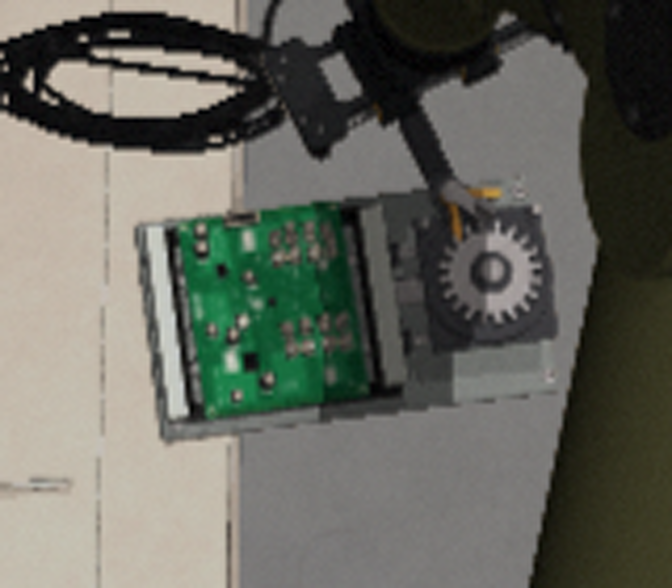

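The jaw has moved left. Finishing this stroke, then swinging back.

Call:
{"fn": "send_rows", "kwargs": {
  "series": [
    {"delta_pos": [-0.7, 0, 0], "turn": -3, "jaw": 1},
    {"delta_pos": [-1.4, 0.05, 0], "turn": -6, "jaw": 1},
    {"delta_pos": [-2.1, 0.12, 0], "turn": -9, "jaw": 1}
  ]
}}

```text
clock: 10.5
tool_pos: [0.5776, 0.0261, 0.0984]
eef_rot: [0.894, -0.447, 0.002, 0.001]
contact_force: [5.7, -4.3, -2.6]
opening: 0.221
```

Run:
```python
from h import *
phi,yaw=status(); arc(35,3,8,-53,.1335)
```

```text
t 10.5 p [0.5776 0.0261 0.0984] phi 35.18 rad 0.1336 yaw -53.12 F [ 5.68 -4.26 -2.58] Ftan(resist +) 6.75 Frad 2.19 open 0.221
{"delta_pos": [0.93, 0.07, 0], "turn": 4.0, "jaw": 1}, {"delta_pos": [1.85, 0.19, 0], "turn": 8.0, "jaw": 1}, {"delta_pos": [2.76, 0.39, 0], "turn": 12.0, "jaw": 1}, {"delta_pos": [3.66, 0.65, 0], "turn": 16.0, "jaw": 1}, {"delta_pos": [4.54, 0.96, 0], "turn": 20.0, "jaw": 1}, {"delta_pos": [5.39, 1.34, 0], "turn": 24.0, "jaw": 1}, {"delta_pos": [6.21, 1.78, 0], "turn": 28.0, "jaw": 1}, {"delta_pos": [7.00, 2.27, 0], "turn": 32.0, "jaw": 1},
```

Call:
{"fn": "send_rows", "kwargs": {
  "series": [
    {"delta_pos": [0.95, 0, 0], "turn": 4, "jaw": 1},
    {"delta_pos": [1.85, 0.15, 0], "turn": 8, "jaw": 1},
    {"delta_pos": [2.75, 0.35, 0], "turn": 12, "jaw": 1},
    {"delta_pos": [3.65, 0.6, 0], "turn": 16, "jaw": 1},
    {"delta_pos": [4.55, 0.9, 0], "turn": 20, "jaw": 1},
    {"delta_pos": [5.4, 1.3, 0], "turn": 24, "jaw": 1},
    {"delta_pos": [6.2, 1.73, 0], "turn": 28, "jaw": 1},
    {"delta_pos": [7.0, 2.23, 0], "turn": 32, "jaw": 1}
  ]
}}

```text
clock: 11.17
tool_pos: [0.6011, -0.0406, 0.0985]
eef_rot: [0.736, -0.677, 0.0, -0.001]
contact_force: [2.8, 0.9, -1.1]
opening: 0.222
```

Run:
```python
from h import *
phi,yaw=status(); arc(3,-21,6,yaw,.1335)
```

```text
t 11.1667 p [ 0.6011 -0.0406  0.0985] phi 4.44 rad 0.1331 yaw -85.26 F [ 2.82  0.87 -1.1 ] Ftan(resist +) -0.65 Frad 2.88 open 0.222
{"delta_pos": [0.93, 0.06, 0], "turn": 4.0, "jaw": 1}, {"delta_pos": [1.85, 0.19, 0], "turn": 8.0, "jaw": 1}, {"delta_pos": [2.77, 0.38, 0], "turn": 12.0, "jaw": 1}, {"delta_pos": [3.66, 0.63, 0], "turn": 16.0, "jaw": 1}, {"delta_pos": [4.54, 0.94, 0], "turn": 20.0, "jaw": 1}, {"delta_pos": [5.39, 1.32, 0], "turn": 24.0, "jaw": 1},
```

Call:
{"fn": "send_rows", "kwargs": {
  "series": [
    {"delta_pos": [0.95, 0, 0], "turn": 4, "jaw": 1},
    {"delta_pos": [1.85, 0.15, 0], "turn": 8, "jaw": 1},
    {"delta_pos": [2.75, 0.33, 0], "turn": 12, "jaw": 1},
    {"delta_pos": [3.65, 0.58, 0], "turn": 16, "jaw": 1},
    {"delta_pos": [4.55, 0.9, 0], "turn": 20, "jaw": 1},
    {"delta_pos": [5.4, 1.28, 0], "turn": 24, "jaw": 1},
    {"delta_pos": [5.6, 1.4, 0], "turn": 25, "jaw": 1},
    {"delta_pos": [5.6, 1.4, 0], "turn": 25, "jaw": 1}
  ]
}}

```text
clock: 11.83
tool_pos: [0.5918, -0.0997, 0.0985]
eef_rot: [-0.572, 0.82, -0.001, 0.0]
contact_force: [3.7, -3.0, -2.3]
opening: 0.22
```

Run:
```python
from h import *
phi,yaw=status()
im=vision.snapshot("top");cv2.imwrite('pics/top9z.png',cv2.resize(im[150:290,240:400],None,fx=4.2,fy=4.2,interpolation=cv2.INTER_CUBIC))
```

```text
t 11.8333 p [ 0.5918 -0.0997  0.0985] phi -21.59 rad 0.1328 yaw -110.19 F [ 3.65 -3.   -2.33] Ftan(resist +) 1.44 Frad 4.5 open 0.22
```

View pics/top9z.png

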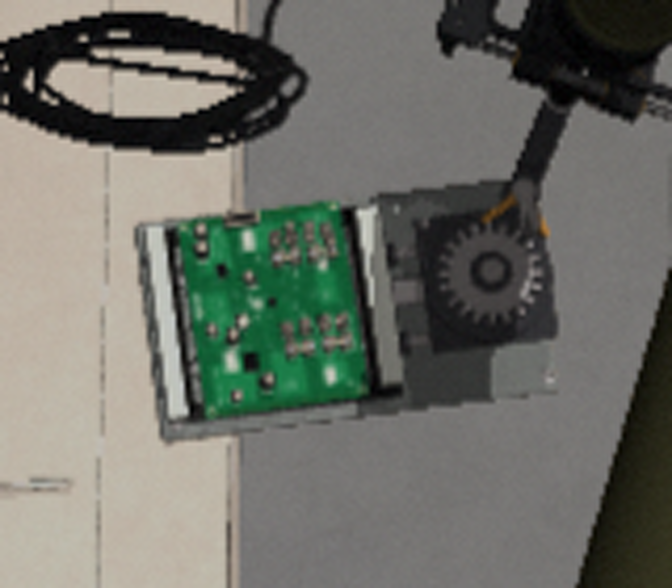

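The jaw pad is now near the board. The second stroke starts with the safe part and then goes in smaller steps.

Call:
{"fn": "send_rows", "kwargs": {
  "series": [
    {"delta_pos": [-0.7, -0.05, 0.05], "turn": -3, "jaw": 1},
    {"delta_pos": [-1.4, 0, 0.05], "turn": -6, "jaw": 1},
    {"delta_pos": [-2.1, 0.1, 0.05], "turn": -9, "jaw": 1},
    {"delta_pos": [-2.8, 0.2, 0.05], "turn": -12, "jaw": 1},
    {"delta_pos": [-3.45, 0.35, 0.05], "turn": -15, "jaw": 1},
    {"delta_pos": [-4.1, 0.55, 0.05], "turn": -18, "jaw": 1}
  ]
}}

```text
clock: 12.38
tool_pos: [0.6012, -0.0578, 0.0984]
eef_rot: [-0.695, 0.719, -0.001, 0.0]
contact_force: [4.2, -3.4, 1.5]
opening: 0.221
```

Run:
```python
from h import *
phi,yaw=status()
```

```text
t 12.3833 p [ 0.6012 -0.0578  0.0984] phi -2.99 rad 0.133 yaw -91.89 F [ 4.2  -3.37  1.46] Ftan(resist +) 3.14 Frad 4.37 open 0.221
```

Call:
{"fn": "send_rows", "kwargs": {
  "series": [
    {"delta_pos": [-0.7, 0, 0], "turn": -3, "jaw": 1},
    {"delta_pos": [-1.4, 0.05, 0], "turn": -6, "jaw": 1}
  ]
}}

```text
clock: 12.55
tool_pos: [0.6013, -0.0456, 0.0984]
eef_rot: [0.731, -0.682, 0.002, 0.0]
contact_force: [4.6, -5.4, 0.5]
opening: 0.222
```

Run:
```python
from h import *
phi,yaw=status()
```

```text
t 12.55 p [ 0.6013 -0.0456  0.0984] phi 2.27 rad 0.133 yaw -85.98 F [ 4.55 -5.45  0.47] Ftan(resist +) 5.63 Frad 4.34 open 0.222
```

Call:
{"fn": "send_rows", "kwargs": {
  "series": [
    {"delta_pos": [-0.7, 0, 0], "turn": -3, "jaw": 1},
    {"delta_pos": [-1.4, 0.05, 0], "turn": -6, "jaw": 1}
  ]
}}

```text
clock: 12.72
tool_pos: [0.6001, -0.0318, 0.0984]
eef_rot: [0.766, -0.643, 0.002, 0.0]
contact_force: [5.2, -5.8, -0.1]
opening: 0.224
```

Run:
```python
from h import *
phi,yaw=status()
im=vision.snapshot("top");cv2.imwrite('pics/top10z.png',cv2.resize(im[150:290,240:400],None,fx=4.2,fy=4.2,interpolation=cv2.INTER_CUBIC))
```

```text
t 12.7167 p [ 0.6001 -0.0318  0.0984] phi 8.27 rad 0.1331 yaw -79.99 F [ 5.19 -5.83 -0.05] Ftan(resist +) 6.52 Frad 4.3 open 0.224
```

View pics/top10z.png

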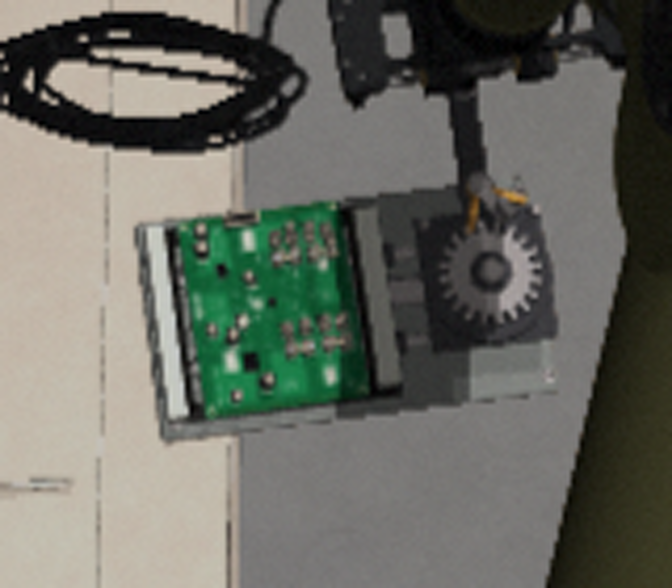

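Call:
{"fn": "send_rows", "kwargs": {
  "series": [
    {"delta_pos": [-0.7, -0.05, 0], "turn": -3, "jaw": 1},
    {"delta_pos": [-1.4, 0, 0], "turn": -6, "jaw": 1}
  ]
}}

```text
clock: 12.93
tool_pos: [0.5976, -0.0183, 0.0984]
eef_rot: [0.799, -0.602, 0.002, 0.001]
contact_force: [4.2, -4.9, 1.6]
opening: 0.219
```

Run:
```python
from h import *
phi,yaw=status()
```

```text
t 12.9333 p [ 0.5976 -0.0183  0.0984] phi 14.18 rad 0.1332 yaw -74.02 F [ 4.15 -4.91  1.56] Ftan(resist +) 5.78 Frad 2.82 open 0.219
```

Call:
{"fn": "send_rows", "kwargs": {
  "series": [
    {"delta_pos": [-0.7, -0.05, 0], "turn": -3, "jaw": 1},
    {"delta_pos": [-1.4, 0, 0], "turn": -6, "jaw": 1}
  ]
}}

```text
clock: 13.1
tool_pos: [0.5934, -0.0045, 0.0984]
eef_rot: [0.829, -0.559, 0.002, 0.001]
contact_force: [4.2, -5.1, 1.5]
opening: 0.216
```

Run:
```python
from h import *
phi,yaw=status()
```

```text
t 13.1 p [ 0.5934 -0.0045  0.0984] phi 20.37 rad 0.1333 yaw -67.98 F [ 4.19 -5.1   1.52] Ftan(resist +) 6.24 Frad 2.16 open 0.216
```

Call:
{"fn": "send_rows", "kwargs": {
  "series": [
    {"delta_pos": [-0.7, 0, 0], "turn": -3, "jaw": 1},
    {"delta_pos": [-1.4, 0.05, 0], "turn": -6, "jaw": 1}
  ]
}}

```text
clock: 13.27
tool_pos: [0.5879, 0.0085, 0.0984]
eef_rot: [0.857, -0.515, 0.002, 0.001]
contact_force: [4.3, -5.0, 0.7]
opening: 0.222
```

Run:
```python
from h import *
phi,yaw=status()
im=vision.snapshot("top");cv2.imwrite('pics/top11z.png',cv2.resize(im[150:290,240:400],None,fx=4.2,fy=4.2,interpolation=cv2.INTER_CUBIC))
```

```text
t 13.2667 p [0.5879 0.0085 0.0984] phi 26.43 rad 0.1334 yaw -61.97 F [ 4.27 -4.98  0.68] Ftan(resist +) 6.36 Frad 1.61 open 0.222
```

View pics/top11z.png

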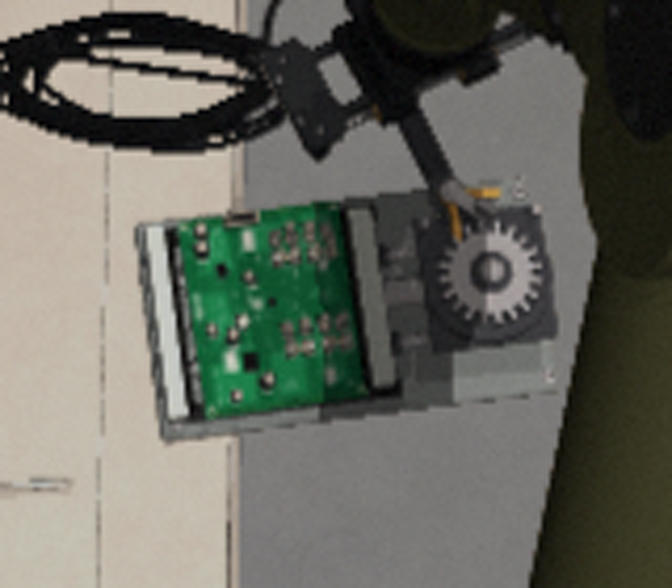

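Call:
{"fn": "send_rows", "kwargs": {
  "series": [
    {"delta_pos": [-0.7, 0, 0], "turn": -3, "jaw": 1},
    {"delta_pos": [-1.15, 0.05, 0], "turn": -5, "jaw": 1}
  ]
}}

```text
clock: 13.48
tool_pos: [0.5822, 0.019, 0.0984]
eef_rot: [0.879, -0.477, 0.002, 0.0]
contact_force: [4.4, -3.9, 1.7]
opening: 0.219
```

Run:
```python
from h import *
phi,yaw=status()
```

```text
t 13.4833 p [0.5822 0.019  0.0984] phi 31.58 rad 0.1336 yaw -57.02 F [ 4.44 -3.94  1.72] Ftan(resist +) 5.68 Frad 1.72 open 0.219
```

Call:
{"fn": "send_rows", "kwargs": {
  "series": [
    {"delta_pos": [-0.6, 0, 0], "turn": -2.5, "jaw": 1},
    {"delta_pos": [-1.15, 0.05, 0], "turn": -5, "jaw": 1}
  ]
}}

```text
clock: 13.65
tool_pos: [0.5759, 0.0285, 0.0984]
eef_rot: [0.899, -0.439, 0.002, 0.0]
contact_force: [5.6, -2.6, 0.3]
opening: 0.221
```

Run:
```python
from h import *
phi,yaw=status()
```

```text
t 13.65 p [0.5759 0.0285 0.0984] phi 36.45 rad 0.1337 yaw -52.04 F [ 5.56 -2.6   0.3 ] Ftan(resist +) 5.4 Frad 2.93 open 0.221
```

Still free, so back for a third stroke.

Call:
{"fn": "send_rows", "kwargs": {
  "series": [
    {"delta_pos": [0.95, -0.03, 0], "turn": 4, "jaw": 1},
    {"delta_pos": [1.85, 0.1, 0], "turn": 8, "jaw": 1},
    {"delta_pos": [2.75, 0.3, 0], "turn": 12, "jaw": 1},
    {"delta_pos": [3.65, 0.55, 0], "turn": 16, "jaw": 1},
    {"delta_pos": [4.55, 0.85, 0], "turn": 20, "jaw": 1},
    {"delta_pos": [5.4, 1.25, 0], "turn": 24, "jaw": 1},
    {"delta_pos": [6.2, 1.7, 0], "turn": 28, "jaw": 1},
    {"delta_pos": [7.0, 2.2, 0], "turn": 32, "jaw": 1}
  ]
}}

```text
clock: 14.32
tool_pos: [0.6008, -0.0375, 0.0984]
eef_rot: [0.742, -0.67, 0.0, -0.002]
contact_force: [3.2, 1.1, 3.0]
opening: 0.223
```

Run:
```python
from h import *
phi,yaw=status()
```

```text
t 14.3167 p [ 0.6008 -0.0375  0.0984] phi 5.78 rad 0.1331 yaw -84.17 F [3.15 1.12 3.04] Ftan(resist +) -0.8 Frad 3.25 open 0.223
```

Call:
{"fn": "send_rows", "kwargs": {
  "series": [
    {"delta_pos": [0.95, 0, 0], "turn": 4, "jaw": 1},
    {"delta_pos": [1.85, 0.12, 0], "turn": 8, "jaw": 1},
    {"delta_pos": [2.75, 0.3, 0], "turn": 12, "jaw": 1},
    {"delta_pos": [3.65, 0.55, 0], "turn": 16, "jaw": 1},
    {"delta_pos": [4.55, 0.85, 0], "turn": 20, "jaw": 1},
    {"delta_pos": [5.4, 1.25, 0], "turn": 24, "jaw": 1},
    {"delta_pos": [6.0, 1.55, 0], "turn": 27, "jaw": 1},
    {"delta_pos": [6.0, 1.55, 0], "turn": 27, "jaw": 1}
  ]
}}

```text
clock: 14.98
tool_pos: [0.5911, -0.1018, 0.0984]
eef_rot: [-0.564, 0.825, -0.001, 0.0]
contact_force: [3.6, -3.5, 2.9]
opening: 0.221
```

Run:
```python
from h import *
phi,yaw=status()
K,E=cam("top")
im=vision.snapshot("top");cv2.imwrite('pics/top12z.png',cv2.resize(im[190:265,260:350],None,fx=8,fy=8,interpolation=cv2.INTER_CUBIC))
```

```text
t 14.9833 p [ 0.5911 -0.1018  0.0984] phi -22.53 rad 0.1328 yaw -111.28 F [ 3.57 -3.5   2.85] Ftan(resist +) 1.87 Frad 4.64 open 0.221
```

View pics/top12z.png

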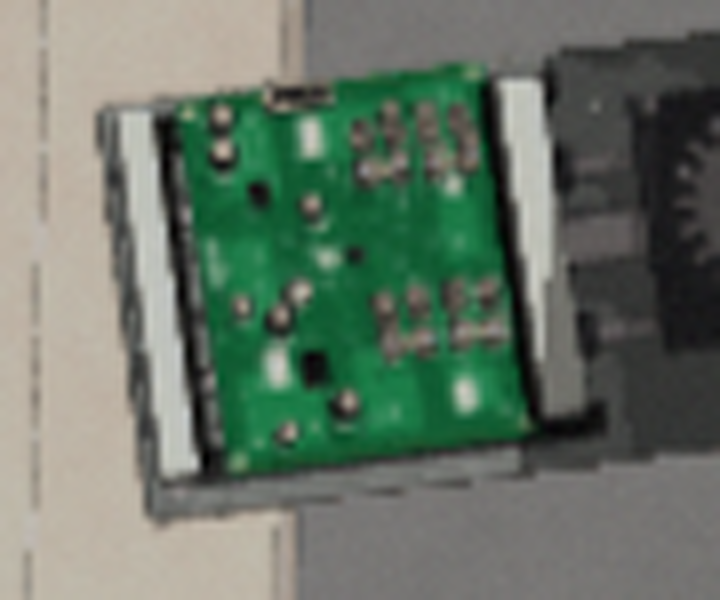

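The board has nearly closed on both sides, so contact is expected in this stroke. Small steps from here.

Call:
{"fn": "send_rows", "kwargs": {
  "series": [
    {"delta_pos": [-0.5, -0.1, 0], "turn": -2, "jaw": 1},
    {"delta_pos": [-0.95, -0.1, 0], "turn": -4, "jaw": 1},
    {"delta_pos": [-1.4, -0.05, 0], "turn": -6, "jaw": 1}
  ]
}}

```text
clock: 15.28
tool_pos: [0.5963, -0.0869, 0.0983]
eef_rot: [-0.61, 0.793, -0.0, -0.0]
contact_force: [1.9, -1.8, 6.2]
opening: 0.221
```

Run:
```python
from h import *
phi,yaw=status()
```

```text
t 15.2833 p [ 0.5963 -0.0869  0.0983] phi -15.71 rad 0.1329 yaw -104.85 F [ 1.92 -1.81  6.24] Ftan(resist +) 1.22 Frad 2.34 open 0.221
```

Call:
{"fn": "send_rows", "kwargs": {
  "series": [
    {"delta_pos": [-0.5, 0, 0], "turn": -2, "jaw": 1},
    {"delta_pos": [-0.95, 0, 0], "turn": -4, "jaw": 1}
  ]
}}

```text
clock: 15.45
tool_pos: [0.5986, -0.0775, 0.0983]
eef_rot: [-0.637, 0.771, 0.0, -0.0]
contact_force: [1.0, -2.1, 7.1]
opening: 0.221
```

Run:
```python
from h import *
phi,yaw=status()
```

```text
t 15.45 p [ 0.5986 -0.0775  0.0983] phi -11.53 rad 0.1329 yaw -100.83 F [ 0.95 -2.14  7.07] Ftan(resist +) 1.9 Frad 1.36 open 0.221
```

Call:
{"fn": "send_rows", "kwargs": {
  "series": [
    {"delta_pos": [-0.45, 0, 0], "turn": -2, "jaw": 1},
    {"delta_pos": [-0.95, 0, 0], "turn": -4, "jaw": 1}
  ]
}}

```text
clock: 15.62
tool_pos: [0.6002, -0.0683, 0.0983]
eef_rot: [-0.664, 0.748, 0.0, -0.0]
contact_force: [0.7, -2.5, 7.5]
opening: 0.222
```

Run:
```python
from h import *
phi,yaw=status()
```

```text
t 15.6167 p [ 0.6002 -0.0683  0.0983] phi -7.52 rad 0.133 yaw -96.84 F [ 0.69 -2.49  7.5 ] Ftan(resist +) 2.38 Frad 1.01 open 0.222
```

Call:
{"fn": "send_rows", "kwargs": {
  "series": [
    {"delta_pos": [-0.4, 0, -0.05], "turn": -1.5, "jaw": 1},
    {"delta_pos": [-0.7, 0, -0.1], "turn": -3, "jaw": 1}
  ]
}}

```text
clock: 15.78
tool_pos: [0.601, -0.0611, 0.0984]
eef_rot: [-0.683, 0.731, 0.0, -0.0]
contact_force: [4.0, -1.8, -2.6]
opening: 0.216
```

Run:
```python
from h import *
phi,yaw=status()
```

```text
t 15.7833 p [ 0.601  -0.0611  0.0984] phi -4.4 rad 0.133 yaw -93.86 F [ 3.99 -1.81 -2.55] Ftan(resist +) 1.5 Frad 4.12 open 0.216
```

Call:
{"fn": "send_rows", "kwargs": {
  "series": [
    {"delta_pos": [-0.35, 0, 0], "turn": -1.5, "jaw": 1},
    {"delta_pos": [-0.7, 0, 0], "turn": -3, "jaw": 1}
  ]
}}

```text
clock: 15.95
tool_pos: [0.6014, -0.0551, 0.0984]
eef_rot: [-0.701, 0.713, 0.0, -0.001]
contact_force: [2.5, -4.3, 0.4]
opening: 0.218
```

Run:
```python
from h import *
phi,yaw=status()
```

```text
t 15.95 p [ 0.6014 -0.0551  0.0984] phi -1.81 rad 0.133 yaw -90.97 F [ 2.5  -4.28  0.4 ] Ftan(resist +) 4.2 Frad 2.63 open 0.218
```

Call:
{"fn": "send_rows", "kwargs": {
  "series": [
    {"delta_pos": [-0.35, 0, 0], "turn": -1.5, "jaw": 1},
    {"delta_pos": [-0.7, 0, 0], "turn": -3, "jaw": 1}
  ]
}}

```text
clock: 16.12
tool_pos: [0.6014, -0.0495, 0.0984]
eef_rot: [0.719, -0.695, 0.0, 0.001]
contact_force: [3.0, -6.7, -1.6]
opening: 0.222
```

Run:
```python
from h import *
phi,yaw=status()
```

```text
t 16.1167 p [ 0.6014 -0.0495  0.0984] phi 0.61 rad 0.133 yaw -88.05 F [ 2.95 -6.68 -1.6 ] Ftan(resist +) 6.71 Frad 2.88 open 0.222
```

Call:
{"fn": "send_rows", "kwargs": {
  "series": [
    {"delta_pos": [-0.3, 0, 0], "turn": -1.3, "jaw": 1},
    {"delta_pos": [-0.6, 0, 0], "turn": -2.5, "jaw": 1}
  ]
}}

```text
clock: 16.28
tool_pos: [0.6013, -0.0439, 0.0984]
eef_rot: [0.734, -0.679, 0.0, 0.001]
contact_force: [3.1, -5.6, -0.6]
opening: 0.222
```

Run:
```python
from h import *
phi,yaw=status()
```

```text
t 16.2833 p [ 0.6013 -0.0439  0.0984] phi 3.01 rad 0.1331 yaw -85.6 F [ 3.11 -5.64 -0.65] Ftan(resist +) 5.8 Frad 2.81 open 0.222
```

Call:
{"fn": "send_rows", "kwargs": {
  "series": [
    {"delta_pos": [-0.35, 0, 0], "turn": -1.5, "jaw": 1},
    {"delta_pos": [-0.7, 0, 0], "turn": -3, "jaw": 1}
  ]
}}

```text
clock: 16.45
tool_pos: [0.6008, -0.037, 0.0984]
eef_rot: [0.751, -0.66, 0.001, 0.001]
contact_force: [3.4, -5.5, -1.3]
opening: 0.224
```

Run:
```python
from h import *
phi,yaw=status()
```

```text
t 16.45 p [ 0.6008 -0.037   0.0984] phi 5.99 rad 0.1331 yaw -82.59 F [ 3.37 -5.47 -1.27] Ftan(resist +) 5.8 Frad 2.78 open 0.224
```

Call:
{"fn": "send_rows", "kwargs": {
  "series": [
    {"delta_pos": [-0.35, 0, 0], "turn": -1.5, "jaw": 1},
    {"delta_pos": [-0.7, 0, 0], "turn": -3, "jaw": 1}
  ]
}}

```text
clock: 16.62
tool_pos: [0.5999, -0.03, 0.0984]
eef_rot: [0.768, -0.64, 0.0, 0.001]
contact_force: [2.8, -5.7, -0.7]
opening: 0.222
```

Run:
```python
from h import *
phi,yaw=status()
im=vision.snapshot("top");cv2.imwrite('pics/top13z.png',cv2.resize(im[190:265,260:350],None,fx=8,fy=8,interpolation=cv2.INTER_CUBIC))
```

```text
t 16.6167 p [ 0.5999 -0.03    0.0984] phi 9.02 rad 0.1332 yaw -79.59 F [ 2.78 -5.68 -0.7 ] Ftan(resist +) 6.04 Frad 1.86 open 0.222
```

View pics/top13z.png

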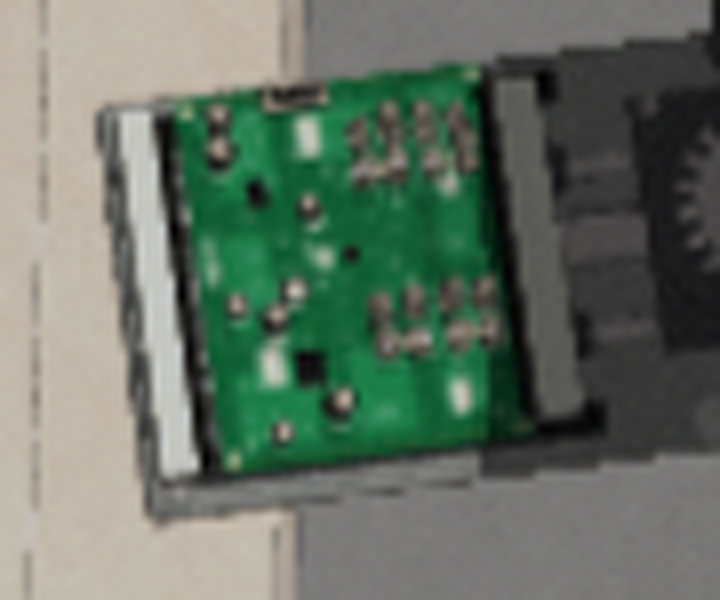

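The board is being pushed left, with a thin dark gap remaining. Continuing.

Call:
{"fn": "send_rows", "kwargs": {
  "series": [
    {"delta_pos": [-0.35, 0, 0], "turn": -1.5, "jaw": 1},
    {"delta_pos": [-0.7, 0, 0], "turn": -3, "jaw": 1}
  ]
}}

```text
clock: 16.83
tool_pos: [0.5987, -0.0232, 0.0984]
eef_rot: [0.785, -0.62, 0.0, 0.001]
contact_force: [2.8, -5.3, -0.6]
opening: 0.219
```

Run:
```python
from h import *
phi,yaw=status()
```

```text
t 16.8333 p [ 0.5987 -0.0232  0.0984] phi 12.0 rad 0.1332 yaw -76.6 F [ 2.84 -5.25 -0.63] Ftan(resist +) 5.73 Frad 1.68 open 0.219
```

Call:
{"fn": "send_rows", "kwargs": {
  "series": [
    {"delta_pos": [-0.35, 0, 0], "turn": -1.5, "jaw": 1},
    {"delta_pos": [-0.7, 0, 0], "turn": -3, "jaw": 1}
  ]
}}

```text
clock: 17.0
tool_pos: [0.5971, -0.0162, 0.0984]
eef_rot: [0.801, -0.599, 0.0, 0.001]
contact_force: [3.1, -5.8, -0.4]
opening: 0.221
```

Run:
```python
from h import *
phi,yaw=status()
```

```text
t 17.0 p [ 0.5971 -0.0162  0.0984] phi 15.08 rad 0.1333 yaw -73.58 F [ 3.11 -5.8  -0.39] Ftan(resist +) 6.4 Frad 1.49 open 0.221
```

Call:
{"fn": "send_rows", "kwargs": {
  "series": [
    {"delta_pos": [-0.35, 0, 0], "turn": -1.5, "jaw": 1},
    {"delta_pos": [-0.7, 0, 0], "turn": -3, "jaw": 1}
  ]
}}

```text
clock: 17.17
tool_pos: [0.5951, -0.0095, 0.0984]
eef_rot: [0.816, -0.578, 0.0, 0.001]
contact_force: [1.4, -4.7, -0.9]
opening: 0.22
```

Run:
```python
from h import *
phi,yaw=status()
```

```text
t 17.1667 p [ 0.5951 -0.0095  0.0984] phi 18.11 rad 0.1333 yaw -70.58 F [ 1.35 -4.7  -0.86] Ftan(resist +) 4.89 Frad -0.17 open 0.22
```

Call:
{"fn": "send_rows", "kwargs": {
  "series": [
    {"delta_pos": [-0.35, 0, 0], "turn": -1.5, "jaw": 1},
    {"delta_pos": [-0.7, 0, 0], "turn": -3, "jaw": 1}
  ]
}}

```text
clock: 17.33
tool_pos: [0.5928, -0.0028, 0.0984]
eef_rot: [0.831, -0.556, 0.0, 0.001]
contact_force: [2.6, -4.1, -0.7]
opening: 0.224
```

Run:
```python
from h import *
phi,yaw=status()
im=vision.snapshot("top");cv2.imwrite('pics/top14z.png',cv2.resize(im[190:265,260:350],None,fx=8,fy=8,interpolation=cv2.INTER_CUBIC))
```

```text
t 17.3333 p [ 0.5928 -0.0028  0.0984] phi 21.12 rad 0.1334 yaw -67.58 F [ 2.58 -4.11 -0.7 ] Ftan(resist +) 4.76 Frad 0.93 open 0.224
```

View pics/top14z.png

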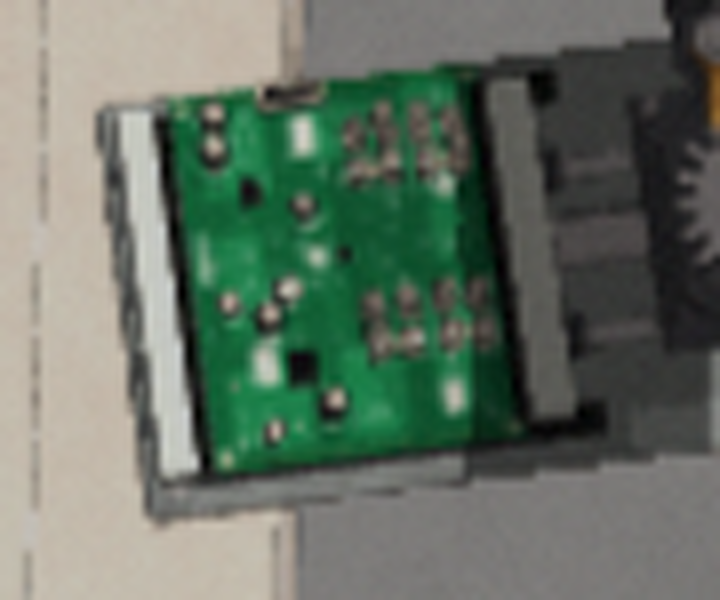

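Almost at the strip. Continuing in 3° steps.

Call:
{"fn": "send_rows", "kwargs": {
  "series": [
    {"delta_pos": [-0.35, 0, 0], "turn": -1.5, "jaw": 1},
    {"delta_pos": [-0.7, 0, 0], "turn": -3, "jaw": 1}
  ]
}}

```text
clock: 17.55
tool_pos: [0.5902, 0.0036, 0.0984]
eef_rot: [0.845, -0.535, 0.0, 0.001]
contact_force: [3.3, -5.5, -1.5]
opening: 0.224
```

Run:
```python
from h import *
phi,yaw=status()
```

```text
t 17.55 p [0.5902 0.0036 0.0984] phi 24.09 rad 0.1335 yaw -64.62 F [ 3.31 -5.54 -1.51] Ftan(resist +) 6.41 Frad 0.76 open 0.224
```

Call:
{"fn": "send_rows", "kwargs": {
  "series": [
    {"delta_pos": [-0.35, 0, 0], "turn": -1.5, "jaw": 1},
    {"delta_pos": [-0.7, 0, 0], "turn": -3, "jaw": 1}
  ]
}}

```text
clock: 17.72
tool_pos: [0.5873, 0.0098, 0.0984]
eef_rot: [0.859, -0.512, 0.0, 0.001]
contact_force: [3.7, -5.6, -1.8]
opening: 0.22
```

Run:
```python
from h import *
phi,yaw=status()
```

```text
t 17.7167 p [0.5873 0.0098 0.0984] phi 27.04 rad 0.1335 yaw -61.61 F [ 3.67 -5.55 -1.78] Ftan(resist +) 6.62 Frad 0.74 open 0.22
```

Call:
{"fn": "send_rows", "kwargs": {
  "series": [
    {"delta_pos": [-0.3, 0, 0], "turn": -1.3, "jaw": 1},
    {"delta_pos": [-0.6, 0, 0], "turn": -2.5, "jaw": 1}
  ]
}}

```text
clock: 17.88
tool_pos: [0.5848, 0.0145, 0.0984]
eef_rot: [0.87, -0.494, 0.001, 0.001]
contact_force: [5.2, -6.1, -2.4]
opening: 0.225
```

Run:
```python
from h import *
phi,yaw=status()
```

```text
t 17.8833 p [0.5848 0.0145 0.0984] phi 29.32 rad 0.1335 yaw -59.15 F [ 5.22 -6.14 -2.41] Ftan(resist +) 7.91 Frad 1.54 open 0.225
```

Force is rising clearly at 7.9 N. A smaller step next.

Call:
{"fn": "send_rows", "kwargs": {
  "series": [
    {"delta_pos": [-0.25, 0, 0], "turn": -1, "jaw": 1},
    {"delta_pos": [-0.5, 0, 0], "turn": -2, "jaw": 1}
  ]
}}

```text
clock: 18.05
tool_pos: [0.5827, 0.0182, 0.0984]
eef_rot: [0.878, -0.479, 0.001, 0.002]
contact_force: [6.3, -7.5, -3.4]
opening: 0.22
```

Run:
```python
from h import *
phi,yaw=status()
im=vision.snapshot("top");cv2.imwrite('pics/top15z.png',cv2.resize(im[190:265,260:350],None,fx=8,fy=8,interpolation=cv2.INTER_CUBIC))
status()
```

```text
t 18.05 p [0.5827 0.0182 0.0984] phi 31.16 rad 0.1335 yaw -57.19 F [ 6.35 -7.47 -3.37] Ftan(resist +) 9.68 Frad 1.56 open 0.22
t 18.1 p [0.5824 0.0186 0.0984] phi 31.37 rad 0.1336 yaw -57.1 F [ 5.67 -7.04 -3.54] Ftan(resist +) 8.96 Frad 1.17 open 0.222
```

View pics/top15z.png

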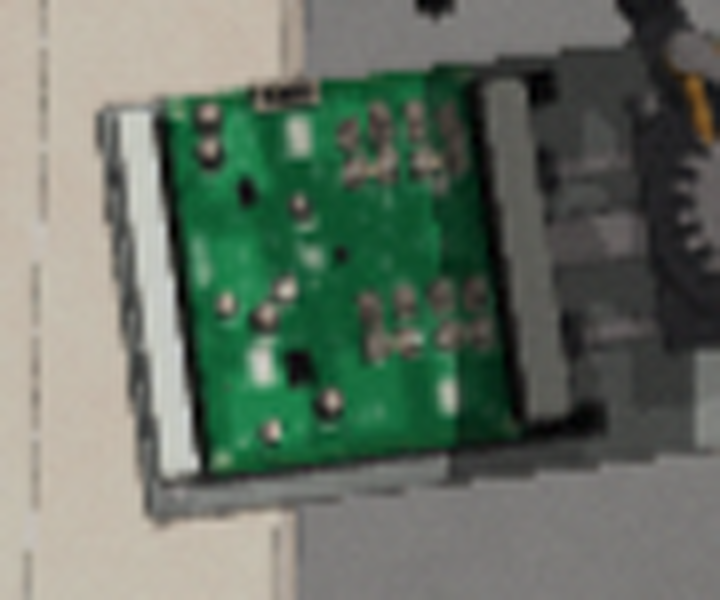

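Force reached 9.7 N in motion, about 30–40 N of clamping, so I stop here. I relax the pull slightly, open, and rise.

Call:
{"fn": "send_rows", "kwargs": {
  "series": [
    {"delta_pos": [0.15, 0, 0], "turn": 0, "jaw": 1},
    {"delta_pos": [0.25, 0, 0], "turn": 0, "jaw": 1}
  ]
}}

```text
clock: 18.27
tool_pos: [0.5831, 0.0175, 0.0984]
eef_rot: [0.878, -0.479, -0.0, 0.001]
contact_force: [2.3, -3.9, -0.8]
opening: 0.222
```

Run:
```python
from h import *
phi,yaw=status()
```

```text
t 18.2667 p [0.5831 0.0175 0.0984] phi 30.83 rad 0.1335 yaw -57.18 F [ 2.27 -3.88 -0.83] Ftan(resist +) 4.49 Frad -0.04 open 0.222
```

Call:
{"fn": "send_rows", "kwargs": {
  "series": [
    {"delta_pos": [0.15, 0, 0], "turn": 0, "jaw": 1},
    {"delta_pos": [0.2, 0, 0], "turn": 0, "jaw": 0.7},
    {"delta_pos": [0.2, 0, 0], "turn": 0, "jaw": 0.5},
    {"delta_pos": [0.2, 0, 0], "turn": 0, "jaw": 0.5},
    {"delta_pos": [0.2, 0, 0], "turn": 0, "jaw": 0.5},
    {"delta_pos": [0.2, 0, 0], "turn": 0, "jaw": 0.5}
  ]
}}

```text
clock: 18.77
tool_pos: [0.5842, 0.019, 0.0988]
eef_rot: [0.879, -0.477, -0.0, -0.001]
contact_force: [0.1, -0.1, -0.1]
opening: 0.503
```

Run:
```python
from h import *
phi,yaw=status()
im=vision.snapshot("wrist");cv2.imwrite("pics/w16.png",im)
```

```text
t 18.7667 p [0.5842 0.019  0.0988] phi 31.14 rad 0.1353 yaw -57.04 F [ 0.13 -0.13 -0.1 ] Ftan(resist +) 0.18 Frad 0.04 open 0.503
```

View pics/w16.png

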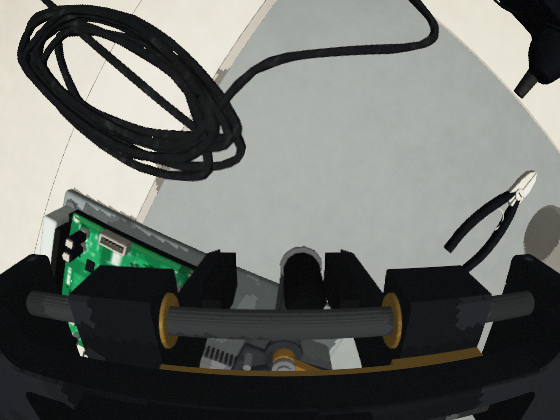

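Knob free between the open fingers, contact force zero. Rising straight up and clear.

Call:
{"fn": "send_rows", "kwargs": {
  "series": [
    {"delta_pos": [0.2, 0, 0], "turn": 0, "jaw": 0.5},
    {"delta_pos": [0.2, 0, -2], "turn": 0, "jaw": 0.5},
    {"delta_pos": [0.2, 0, -5], "turn": 0, "jaw": 0.5},
    {"delta_pos": [0.2, 0, -9], "turn": 0, "jaw": 0.5},
    {"delta_pos": [0.2, 4, -12], "turn": 5, "jaw": 0.5},
    {"delta_pos": [0.2, 8, -15], "turn": 10, "jaw": 0.5},
    {"delta_pos": [0.2, 11, -15], "turn": 15, "jaw": 0.5},
    {"delta_pos": [0.2, 11, -15], "turn": 15, "jaw": 0.5}
  ]
}}

```text
clock: 19.48
tool_pos: [0.4872, -0.0487, 0.2504]
eef_rot: [0.806, -0.592, -0.0, 0.003]
contact_force: [-0.0, -0.4, 0.1]
opening: 0.502
```

Call:
{"fn": "send_rows", "kwargs": {
  "series": [
    {"delta_pos": [0, 0, 0], "turn": 0, "jaw": 0.5},
    {"delta_pos": [0, 0, 0], "turn": 0, "jaw": 0.5},
    {"delta_pos": [0, 0, 0], "turn": 0, "jaw": 0.5}
  ]
}}

```text
clock: 19.73
tool_pos: [0.4943, -0.0429, 0.2485]
eef_rot: [0.809, -0.588, 0.0, -0.001]
contact_force: [-0.1, -0.1, -0.7]
opening: 0.5
```

Run:
```python
from h import *
status()
cv2.imwrite("pics/w17.png",vision.snapshot("wrist"))
cv2.imwrite("pics/scene17.png",cv2.resize(vision.snapshot("scene")[130:270,220:400],None,fx=4,fy=4,interpolation=cv2.INTER_CUBIC))
```

```text
t 19.7333 p [ 0.4943 -0.0429  0.2485] phi 17.23 rad 0.0271 yaw -72.03 F [-0.11 -0.12 -0.7 ] Ftan(resist +) 0.08 Frad -0.14 open 0.5
```

View pics/w17.png

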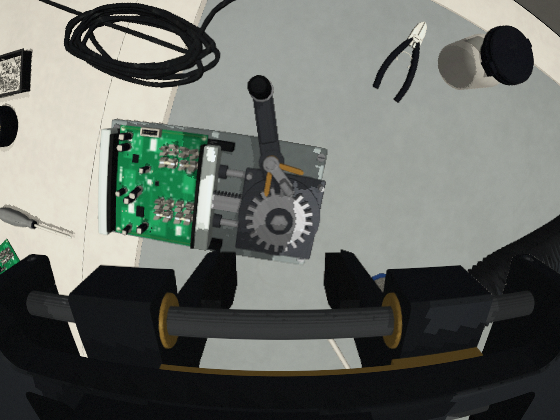

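View pics/scene17.png

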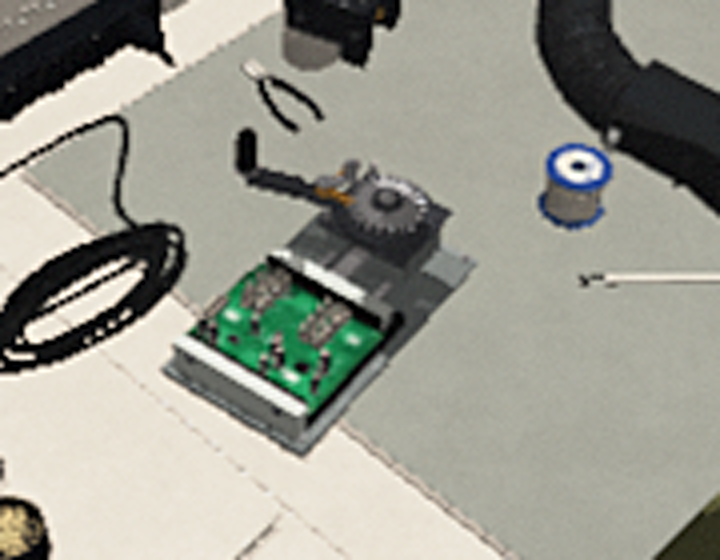

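The wrist view shows the lever still on its right side, the board flat between both jaws, the handle at rest and the bystanders in place. Handing in.

Run:
```python
from h import *
print(order.finish_job())
```

```text
the job is handed in; nothing more can be done
None
```

I flipped the direction lever to its closing side and clamped the board with three swings of the handle. I then let go of the handle, moved the arm clear and handed the job in at about 20 s of the 72 s. `finish_job` gives no verdict, so the result is my own reading.

- **Lever:** the wrist picture after the flip put it at about +0.47 rad, and the last picture still shows it on its right side.
- **Clamping force:** the pull at the knob was about 5–6.7 N while the jaw ran free. In the last swing it rose from 6.6 to 7.9 and then 9.7 N, and I stopped there. By the pull figures that is roughly 35–40 N. The handle travel since contact suggests nearer 27 N. Both lie inside 15–70 N. The force on the board itself was not measured.
- **Release:** the tool read about 0 N after the fingers opened. The handle went back about 0.5° as I eased off, which should not have moved the jaw.
- **Board and bystanders:** the last pictures show the board flat between both jaws with no visible gap. The bystanders in view look unmoved, but I did not measure them.

While gripping the knob, the arm built up vertical side loads of up to about 12 N and radial loads of up to about 6 N. I corrected these, and they stayed well below the limits.

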